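Slide the feeding dish through the swing flap of the rearing box

ROBOT

A 6-joint arm with a two-finger parallel gripper is mounted at the origin on the work surface. World frame = base frame: x ahead of the robot, y to its left, z up, the work surface at z = 0. Lengths are in m, angles in rad, forces in N, time in s.
With the tool pointing down it reaches from about 0.35 to 0.775 m from the base axis. Payload 7.3 kg.
Tool frame: the origin (TCP) lies between the finger pads; the fingertips stand 25 mm ahead of it and the grasp point (between the pads) lies 6 mm ahead of it; y points along the fingers, z is the direction in which the jaws open and shut, and the axes are right-handed (so a half turn about y gives the same grasp; the last joint's range is limited). The gripper opens to 92 mm and grips with 3 to 60 N. Pads are 19 mm wide; open, the fingers measure 130 mm over their backs; the gripper's body (75 mm by 190 mm) begins 47 mm behind the grasp point.
Start: joints at [-1.444, 0.342, 1.524, -0, 1.275, -0.146], TCP at [0.141, -0.506, 0.252] pointing down, gripper open.
Joint ranges: [-2.53, 2.53], [-0.77, 2.02], [0.04, 2.7], [-1, 4.14], [0.28, 2.66], [-3.11, 3.11]. Speed limits (rad/s): [2.57, 2.57, 3.14, 3.14, 3.14, 3.14].

INTERFACE

Orientations are given as [roll, pitch, yaw] about the fixed x, y, z axes, in that order (R = Rz(yaw) Ry(pitch) Rx(roll)).
In Python, from cell import sensors, read_camera, hand_in gives the robot as it stands. The module is installed in compiled form; this text tells all that it offers.
- The arm moves only by the tool send_rows, never from a script. Its argument "motion" is a list that holds one entry, the list of rows, each a list of 4 numbers: the shift along the tool's x, y, z in m, then the turn about the tool's y in degrees. In form: [[[tx, ty, tz, twist], ...]]. A call has 1 to 8 rows; each row is the pose to reach, as a shift and turn from the pose measured when the call began, along the tool's axes at that moment; what a row does not reach only later rows make up. A row lasts 1/10 s, in which the tool goes at most 50 mm and 8.59 degrees, less where a joint would pass 70% of its speed; a pose out of reach is approached as far as the arm can. A call with a gripper value outside its range is refused whole. "gripper" is the opening, from 0 (shut) to 1 (fully open), set as the call begins (left out, the last holds). The fingers move at their own pace and stop on an object; "grip_force" is the grip in N (left out, the last holds). Time passes only in rows, so rows that repeat a pose let the fingers close. It gives the time, the measured TCP pose, the force and the opening at its end, in the units of the state.
- sensors.observe(): the state, without advancing time (a new reading comes with each control period).
- read_camera(name): name is "side" or "top"; returns a dict with "frame" (400x640x3 uint8, red, green, blue), "fx", "fy", "cx", "cy" (pixels), "distortion" ([k1, k2, p1, p2, k3] as OpenCV has them; the pictures are not rectified), "extrinsics" (4x4, takes a point from world to camera coordinates). Camera axes: x right, y up, looking along -z (the intrinsics and any distortion apply to the point x, -y, -z); pixel columns grow to the right and rows downward; lengths in m; the calibration is good to about 2 mm. A picture is of the moment at which its call begins. There is no depth.
- hand_in(): hands the job in, once; it reports no verdict.
The state is a dict: "time": time; "qpos": joint angles; "qvel": joint speeds; "joint_efforts": joint torques, N m; "tool_pos": TCP position; "tool_rot": TCP orientation; "contact_force": force on the tool from outside, world axes, zero at the start; "torque": the same for the moment, N m; "opening": finger opening in m.
Only numpy, scipy, OpenCV 4.12 (cv2) and the standard library are available. Lean on these libraries where they do the work, as an engineer would, in place of code of your own. Each camera call takes 0.05 s, during which the arm holds its last target.

TASK

With the fingers, push the purple feeding dish along the grey loading board and through the green swing flap, far enough into the rearing box that the flap cannot come to rest on it, then draw the hand back out so that the flap falls fully shut behind it. Only slide the dish: do not lift, carry or tip it. Leave the bottle, the jar and the white saucer where they stand.

Things in the scene. Friction and masses are not known exactly. Their poses are not given: they have to be found in the camera images.
- rearing_box: Fixed white box, clear roof and sides, 300 deep, 310 wide, 250 mm high. Origin on the counter under the middle of its hatch, at the back face of the hatch frame. x points level through the hatch into the box (the way to push), y across, z up. The hatch faces roughly to the robot's right; place and yaw vary. Inner back wall at x = 294 mm.
- hatch (a point): Middle of the hatch at floor level, 8 mm above the box origin; axes as the box. Grey loading board (x -260..0 mm, 230 wide) and inner floor form one level surface at this height, no sill. Opening 260 mm wide, from the floor to 172 mm above it; frame 14 mm thick (x -14..0). White box front above.
- flap (a joint): Swing of the green flap, rad: 0 = shut, hanging plumb; grows as its lower edge swings up into the box, stop at 1.4; inwards only. 80 g, no spring or latch: falls shut by its own weight in about a second if nothing is in its way. Pushing takes under 1 N. The dish can push it open; it rides on dish or fingers, and stays propped open on the dish's rim unless the dish is far enough in.
- flap_edge (a point): Middle of the flap's lower edge. The flap is a green plate 4 mm thick, 274 wide, hung from a hinge line 6 mm behind the hatch plane (x = 6) and 182 mm above the counter; this edge lies 160 mm from the hinge and, shut, 14 mm above the floor. It falls clear behind the dish only if the dish's centre is about 105 mm or more past the hatch plane. z points up along the flap.
- feed_dish: Purple round open dish with a wide foot, 90 mm diameter at the foot tapering to 66 mm at the rim, 30 mm high, wall 5 mm, about 150 g, upright and loose on the loading board, centre 100 to 150 mm before the hatch. Origin: centre of its underside; z up.
- bottle: Bystander: white plastic bottle with blue cap, 48 mm diameter, 110 mm high, on the counter beside the board. Origin: centre of its underside.
- jar: Bystander: amber jar with steel lid, 54 mm diameter, 65 mm high, on the counter beside the board. Origin: centre of its underside.
- saucer: Bystander: empty white saucer, 72 mm diameter, 26 mm high, on the counter beside the board. Origin: centre of its underside.
Not all that is in view belongs to the job. What is meant by the feed_dish is not orange or red, and is the larger of those in its own colour.

How it is judged:
By the outcome, as a careful person would: the job done as asked, in the order asked, and still so for the second after the job is handed in, with the robot touching nothing.
It also fails if it takes over 48 s, if anything falls off the work surface, if the arm or the gripper's body presses on something with over 40 N, if the wrist force passes 120 N, or if a joint passes its speed limit or range.

## Working session

There is one attempt and no reset: what is moved stays moved. The work goes in short steps, Python scripts to look and compute and a tool call to move; the robot and the scene stay as the last step left them, time stands still between calls to the robot, and variables do not carry over. Pictures are saved under pics/ and viewed, and the job is handed in when it is done.

Besides the shell and the picture viewer there is one more tool, called after "Emit:" as name(argument=value, ...) on one line, values as JSON. send_rows: Moves the arm, as the interface text tells. Its arguments: {"type":"object","properties":{"motion":{"type":"array"},"gripper":{"type":"number"},"grip_force":{"type":"number"}},"required":["motion"]}

```bash
mkdir -p pics; python3 - <<'E'
from cell import sensors, read_camera
import cv2,numpy as np,pickle
print(sensors.observe())
d={}
for n in("side","top"):
    c=read_camera(n);d[n]=c
    cv2.imwrite(f"pics/{n}0.png",c["frame"][:,:,::-1])
    print(n,c["fx"],c["fy"],c["cx"],c["cy"],c["distortion"],np.round(c["extrinsics"],4).tolist())
pickle.dump(d,open("c0.pkl","wb"))
E
```

```text
{'time': 0.0, 'qpos': array([-1.44400494e+00,  3.42703841e-01,  1.52501356e+00, -1.86906466e-05,
        1.27537471e+00, -1.45978314e-01]), 'qvel': array([-0.00061715, -0.00145759,  0.00119209,  0.00011778,  0.00213617,
        0.00039269]), 'joint_efforts': array([ 6.70641803e-04, -4.31235909e+01, -2.44215131e+01,  7.18018273e-02,
        5.59145375e-02, -1.13878298e-04]), 'tool_pos': array([ 0.14141589, -0.50521919,  0.25105593]), 'tool_rot': array([-1.57228244e+00,  2.00428997e-04, -2.86881765e+00]), 'contact_force': array([-0.418569  , -0.22123393,  0.25202298]), 'torque': array([ 0.00686875,  0.07001974, -0.01026267]), 'opening': 0.09186298437097443}
side 479.5960158263767 479.5960158263767 320.65064369121825 204.28388468931615 [-0.11606899  0.          0.          0.          0.        ] [[0.9961, -0.0867, 0.0179, -0.5702], [0.0411, 0.6318, 0.7741, -0.0225], [-0.0784, -0.7703, 0.6328, -0.9183], [0.0, 0.0, 0.0, 1.0]]
top 411.9356521726486 411.9356521726486 310.57569108204933 206.07461743453 [-0.10790168  0.          0.          0.          0.        ] [[0.0195, -0.9995, -0.0251, -0.1597], [0.9945, 0.0168, 0.1033, -0.56], [-0.1029, -0.027, 0.9943, -0.8085], [0.0, 0.0, 0.0, 1.0]]
```

View pics/side0.png

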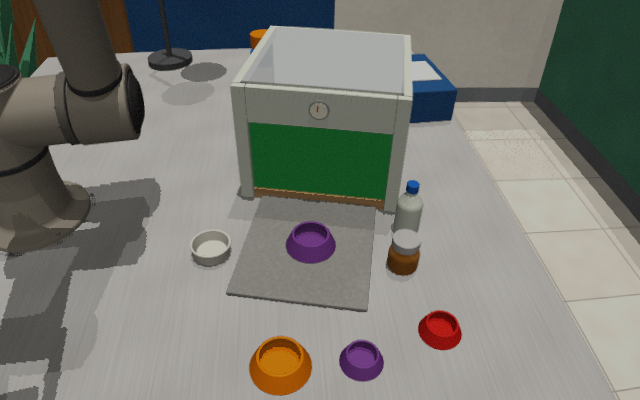

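View pics/top0.png

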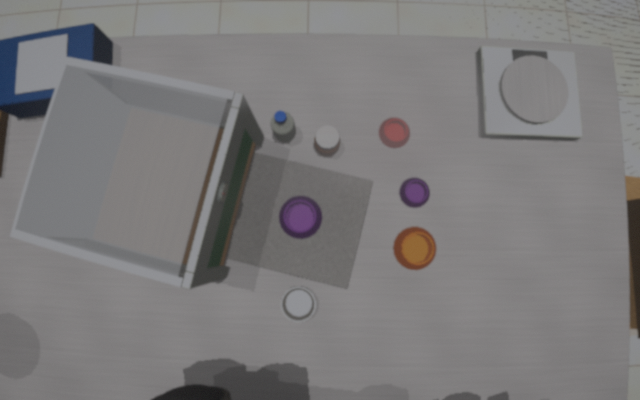

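The dish candidates in the side view are the large purple one (311,241), the small purple one (362,359), orange (280,363) and red (440,328). Saucer is at (211,247). By the description I choose the larger purple dish, on the board; it is at (300,217) in the top view. Next I'll check close crops.

```bash
python3 - <<'E'
import cv2,pickle
d=pickle.load(open("c0.pkl","rb"))
s=d["side"]["frame"][90:390,180:480,::-1];t=d["top"]["frame"][50:330,180:450,::-1]
cv2.imwrite("pics/s1.png",cv2.resize(s,None,fx=2,fy=2,interpolation=cv2.INTER_CUBIC))
cv2.imwrite("pics/t1.png",cv2.resize(t,None,fx=2,fy=2,interpolation=cv2.INTER_CUBIC))
E
```

```text
(no output)
```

View pics/s1.png

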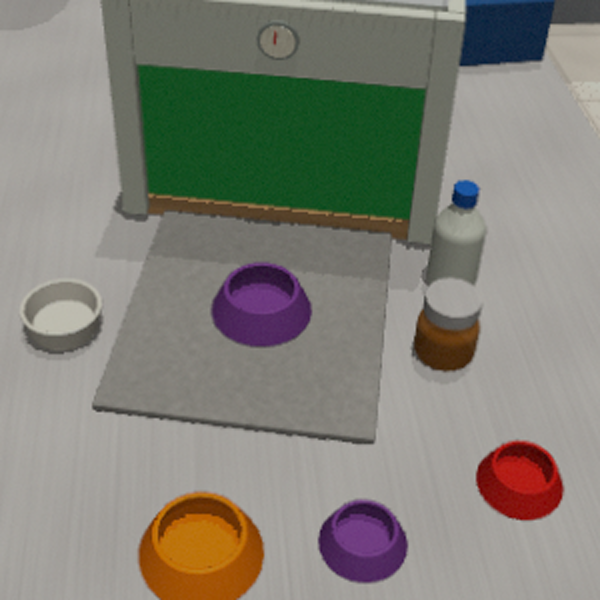

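View pics/t1.png

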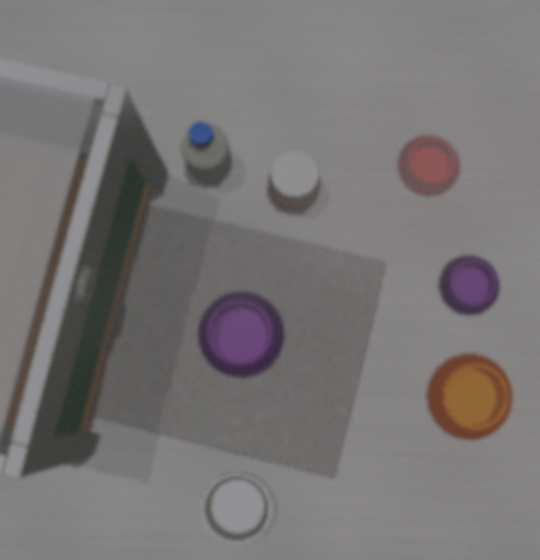

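```bash
cat > h.py <<'E'
import cv2,numpy as np
F=np.diag([1.,-1,-1])
def prep(c):
    E=np.array(c["extrinsics"]);R=F@E[:3,:3];t=F@E[:3,3]
    K=np.array([[c["fx"],0,c["cx"]],[0,c["fy"],c["cy"]],[0,0,1.]])
    return K,np.array(c["distortion"],float),R,t
def ray(c,p):
    K,D,R,t=prep(c)
    u=cv2.undistortPoints(np.array([[p]],float),K,D)[0,0]
    d=R.T@np.array([u[0],u[1],1]);return -R.T@t,d
def atz(c,p,z):
    o,d=ray(c,p);return o+d*(z-o[2])/d[2]
def tri(c1,p1,c2,p2):
    o1,d1=ray(c1,p1);o2,d2=ray(c2,p2)
    s=np.linalg.lstsq(np.c_[d1,-d2],o2-o1,rcond=None)[0]
    a=o1+d1*s[0];b=o2+d2*s[1];return (a+b)/2,np.linalg.norm(a-b)
def proj(c,P):
    K,D,R,t=prep(c)
    return cv2.projectPoints(np.array(P,float).reshape(-1,1,3),cv2.Rodrigues(R)[0],t,K,D)[0][:,0]
E
python3 - <<'E'
from h import *
import pickle
d=pickle.load(open("c0.pkl","rb"));S,T=d["side"],d["top"]
s=lambda x,y:(180+x/2-.25,90+y/2-.25)
t=lambda x,y:(180+x/2-.25,50+y/2-.25)
P={"bFnear":(s(95,404),t(335,477)),"bFfar":(s(375,433),t(386,262)),"bBfar":(s(391,237),t(152,206)),"rim":(s(262,287),t(240,334)),
"saucer":(s(62,302),t(238,506)),"jarlid":(s(452,297),t(295,175)),"cap":(s(466,186),t(201,132))}
np.set_printoptions(precision=4,suppress=True)
for k,(a,b) in P.items(): print(k,*tri(S,a,T,b),atz(S,a,.008),atz(T,b,.008))
# purple mask centroids
for n,c in d.items():
    hsv=cv2.cvtColor(c["frame"],cv2.COLOR_RGB2HSV)
    m=cv2.inRange(hsv,(128,90,40),(160,255,255))
    k,l,st,ce=cv2.connectedComponentsWithStats(m)
    for i in range(1,k):
        if st[i,4]>100: print(n,st[i],ce[i])
    g=cv2.inRange(hsv,(45,100,15),(75,255,255));k,l,st,ce=cv2.connectedComponentsWithStats(g)
    i=1+st[1:,4].argmax();q=cv2.approxPolyDP(cv2.findContours((l==i).astype('u1'),0,2)[0][0],5,True)[:,0];print(n,q.tolist())
E
```

```text
bFnear [ 0.3994 -0.2267  0.0103] 0.003081615244805256 [ 0.4006 -0.2248  0.008 ] [ 0.3977 -0.227   0.008 ]
bFfar [ 0.6199 -0.2767  0.0163] 0.002363394278466966 [ 0.6228 -0.27    0.008 ] [ 0.6201 -0.2777  0.008 ]
bBfar [ 0.677  -0.0306  0.0079] 0.0011535854285895895 [ 0.6776 -0.0306  0.008 ] [ 0.6764 -0.0306  0.008 ]
rim [ 0.5415 -0.1287  0.0399] 0.0034385829099245735 [ 0.5458 -0.0941  0.008 ] [ 0.5422 -0.127   0.008 ]
saucer [ 0.3695 -0.1301  0.034 ] 0.00035765495229010083 [ 0.3635 -0.1023  0.008 ] [ 0.3663 -0.1287  0.008 ]
jarlid [ 0.6963 -0.1808  0.0668] 0.0015320199907033517 [ 0.7189 -0.1197  0.008 ] [ 0.7118 -0.1814  0.008 ]
cap [ 0.7233 -0.0917  0.114 ] 0.0006468541925719696 [0.7722 0.0478 0.008 ] [ 0.758  -0.0803  0.008 ]
side [ 286  222   50   41 1568] [310.3489 242.5287]
side [ 340  340   43   41 1364] [361.1173 360.6481]
side [[565, 0], [541, 90], [639, 194], [638, 0]]
top [405 182  23  21 329] [415.0243 192.9119]
top [282 201  36  36 868] [299.8963 218.6694]Traceback (most recent call last):
  File "<stdin>", line 18, in <module>
ValueError: attempt to get argmax of an empty sequence
```

Seen: the large purple dish on the board is the target. The small purple one, off the board at side (361,360), is visibly smaller. Box yaw is ≈77°, hatch ≈(0.567,0.003), dish ≈(0.541,-0.129).

With the hand vertical, its body would hit the box front before the dish is deep enough. I need it tilted, and the rows only shift and twist. First I'll look at how the arm behaves at its reach limit.

Emit:
send_rows(motion=[[[0.04,0,-0.05,0],[0.08,0,-0.1,0],[0.11,0,-0.14,0],[0.11,0,-0.14,0]]], gripper=0)

```text
time: 0.5
tool_pos: [-0.0038, -0.3977, 0.2509]
tool_rot: [-1.574, 0.0, -2.87]
contact_force: [-0.1, 0.3, -0.9]
opening: 0.0643
```

```bash
cat > ob.py <<'E'
from cell import sensors
import numpy as np,json
from scipy.spatial.transform import Rotation as Ro
np.set_printoptions(precision=4,suppress=True)
o=sensors.observe()
R=Ro.from_euler('xyz',o["tool_rot"]).as_matrix()
print(o["time"],"q",o["qpos"],"\npos",o["tool_pos"],"\nR cols x,y,z\n",R,"\nF",o["contact_force"],"op",o["opening"])
json.dump([o["qpos"].tolist(),o["tool_pos"].tolist(),o["tool_rot"].tolist()],open("log.jsonl","a"));open("log.jsonl","a").write("\n")
E
python3 ob.py
```

```text
0.5 q [-1.7728  0.1087  1.8366 -0.0012  1.1991 -0.4736] 
pos [-0.0038 -0.3977  0.2509] 
R cols x,y,z
 [[-0.9632 -0.0005  0.2687]
 [-0.2687  0.003  -0.9632]
 [-0.0003 -1.     -0.003 ]] 
F [-0.0568  0.3165 -0.9257] op 0.06426202342383468
```

Emit:
send_rows(motion=[[[-0.02,0,-0.04,0],[-0.04,0,-0.08,0],[-0.06,0,-0.12,0],[-0.07,0,-0.14,0],[-0.07,0,-0.14,0]]])

```text
time: 1.0
tool_pos: [0.0266, -0.2416, 0.2511]
tool_rot: [-1.574, 0.0, -2.869]
contact_force: [-0.3, -0.2, 1.1]
opening: 0.0243
```

```bash
python3 ob.py
```

```text
1.0 q [-1.7796 -0.2178  2.1361 -0.0012  1.2264 -0.4806] 
pos [ 0.0266 -0.2416  0.2511] 
R cols x,y,z
 [[-0.9632 -0.0005  0.2689]
 [-0.2689  0.0032 -0.9632]
 [-0.0004 -1.     -0.0032]] 
F [-0.2607 -0.1762  1.0659] op 0.02425453918216454
```

```bash
cat > kin.py <<'E'
import numpy as np,json
from scipy.spatial.transform import Rotation as Ro
from scipy.optimize import least_squares
def fk(q,p):
    a1,s,d1,a2,a3,d4,d6=p
    rz=lambda a:Ro.from_euler('z',a).as_matrix()
    ry=lambda a:Ro.from_euler('y',a).as_matrix()
    R1=rz(q[0]);R2=R1@ry(q[1]);R3=R2@ry(q[2]);R4=R3@rz(q[3]);R5=R4@ry(q[4]);R6=R5@rz(q[5])
    x=R1@[a1,s,d1]+R2@[0,0,a2]+R3@[a3,0,d4]+R5@[0,0,d6]
    # tool: y=approach=R6 z ; 
    return x,R6
def data():
    D=[([-1.44400494,.342703841,1.52501356,0,1.27537471,-.145978314],[.14141589,-.50521919,.25105593],[-1.57228244,2e-4,-2.86881765])]
    D+=[json.loads(l) for l in open("log.jsonl") if l.strip()]
    return D
def fit():
    D=data()
    def f(p): return np.concatenate([(fk(q,p)[0]-x)*1000 for q,x,r in D]+[(np.array(p)-[0,.076,.3,.4,0,.4,.25])*.3])
    r=least_squares(f,[0,.076,.3,.4,0,.4,.25]);return r.x,r
if __name__=="__main__":
    np.set_printoptions(precision=4,suppress=True)
    p,r=fit();print(p)
    for q,x,rr in data():
        xx,R6=fk(q,p);print((xx-x)*1000, )
    T=R6.T@Ro.from_euler('xyz',rr).as_matrix();print(T)
E
python3 kin.py
```

```text
[-0.      0.0764  0.2221  0.5062  0.0465  0.3796  0.2922]
[0.0029 0.0003 0.    ]
[-0.0014  0.0004 -0.    ]
[-0.0014  0.0002 -0.    ]
[[ 0. -0. -1.]
 [-1.  0. -0.]
 [-0.  1. -0.]]
```

```bash
cat >> kin.py <<'E'
LO=np.array([-2.53,-.77,.04,-1,.28,-3.11]);HI=np.array([2.53,2.02,2.7,4.14,2.66,3.11])
T0=np.array([[0,0,-1.],[-1,0,0],[0,1,0]])
def tool(q,p):
    x,R6=fk(q,p);return x,R6@T0
def ik(x,R,q0,p,w=.3):
    def f(q):
        xx,RR=tool(q,p);return np.r_[xx-x,w*Ro.from_matrix(RR@R.T).as_rotvec()]
    r=least_squares(f,np.clip(q0,LO+1e-4,HI-1e-4),bounds=(LO,HI));return r.x,r.fun
def tiltR(az,th,sgn=1):
    # approach dir: horizontal az, angle th from vertical-down; z_tool horizontal = sgn*box y dir
    u=np.array([np.cos(az),np.sin(az),0]);v=np.array([-np.sin(az),np.cos(az),0])
    y=np.sin(th)*u+np.array([0,0,-np.cos(th)]);z=sgn*v;x=np.cross(y,z);return np.c_[x,y,z]
E
python3 - <<'E'
from kin import *
from h import *
import pickle
np.set_printoptions(precision=3,suppress=True)
d=pickle.load(open("c0.pkl","rb"))
for n,c in d.items():
    E=c["extrinsics"];print(n,"cam",-E[:3,:3].T@E[:3,3])
print("lamp side",atz(d["side"],(170,58),0),"top",atz(d["top"],(8,347),0))
p,_=fit();az=np.radians(77.3);H=np.array([.567,.003,.008]);u=np.array([np.cos(az),np.sin(az),0])
for th in (45,50,55,60):
  for sg in (1,-1):
    best=None
    for xt in (-.25,-.2,-.1,0,.08):
        y=tiltR(az,np.radians(th),sg)
        tip=H+u*xt+[0,0,.012]; x=tip-y[:,1]*.025
        sols=[]
        for q0 in ([-.5,.8,1.6,1.5,1.3,0],[0,.8,1.6,1.5,1.3,2],[-.5,.8,1.6,1.5,1.3,-2],[-.5,.5,2,0,1.5,0],[-.5,.5,2,3,1.5,0]) if best is None else (best,):
            q,f=ik(x,y,q0,p);sols.append((np.linalg.norm(f),q))
        sols.sort(key=lambda a:a[0]);best=sols[0][1];print(th,sg,xt,round(sols[0][0],4),best)
E
```

```text
side cam [ 0.497 -0.743  0.609]
top cam [ 0.477 -0.172  0.858]
lamp side [0.145 0.784 0.   ] top [0.236 0.525 0.   ]
45 1 -0.25 0.0 [-0.9    0.906  1.403  0.591  1.422  2.192]
45 1 -0.2 0.0 [-0.837  0.874  1.486  0.633  1.354  2.2  ]
45 1 -0.1 0.0 [-0.694  0.827  1.615  0.731  1.231  2.225]
45 1 0 0.0 [-0.532  0.8    1.692  0.843  1.123  2.264]
45 1 0.08 0.0 [-0.391  0.792  1.716  0.935  1.048  2.31 ]
45 -1 -0.25 0.0 [-0.9    0.906  1.403  0.591  1.422 -0.949]
45 -1 -0.2 0.0 [-0.837  0.874  1.486  0.633  1.354 -0.942]
45 -1 -0.1 0.0 [-0.694  0.827  1.615  0.731  1.231 -0.917]
45 -1 0 0.0 [-0.532  0.8    1.692  0.843  1.123 -0.878]
45 -1 0.08 0.0 [-0.391  0.792  1.716  0.935  1.048 -0.832]
50 1 -0.25 0.0 [-0.922  0.95   1.37   0.628  1.494  2.167]
50 1 -0.2 0.0 [-0.861  0.917  1.458  0.671  1.424  2.168]
50 1 -0.1 0.0 [-0.723  0.869  1.596  0.772  1.297  2.178]
50 1 0 0.0 [-0.563  0.84   1.683  0.892  1.187  2.201]
50 1 0.08 0.0 [-0.424  0.829  1.715  0.993  1.11   2.233]
50 -1 -0.25 0.0 [-0.922  0.95   1.37   0.628  1.494 -0.974]
50 -1 -0.2 0.0 [-0.861  0.917  1.458  0.671  1.424 -0.
[... 640 characters left out ...]
003]
55 -1 0 0.0 [-0.592  0.883  1.671  0.934  1.253 -0.995]
55 -1 0.08 0.0 [-0.454  0.871  1.71   1.043  1.175 -0.975]
60 1 -0.25 0.0 [-0.957  1.042  1.302  0.699  1.637  2.131]
60 1 -0.2 0.0 [-0.9    1.009  1.399  0.74   1.563  2.119]
60 1 -0.1 0.0 [-0.769  0.959  1.553  0.843  1.432  2.104]
60 1 0 0.0 [-0.616  0.928  1.656  0.971  1.32   2.099]
60 1 0.08 0.0 [-0.48   0.916  1.701  1.085  1.243  2.108]
60 -1 -0.25 0.0 [-0.957  1.042  1.302  0.699  1.637 -1.011]
60 -1 -0.2 0.0 [-0.9    1.009  1.399  0.74   1.563 -1.022]
60 -1 -0.1 0.0 [-0.769  0.959  1.553  0.843  1.432 -1.038]
60 -1 0 0.0 [-0.616  0.928  1.656  0.971  1.32  -1.042]
60 -1 0.08 0.0 [-0.48   0.916  1.701  1.085  1.243 -1.034]
```

```bash
python3 - <<'E'
from kin import *
np.set_printoptions(precision=3,suppress=True)
p,_=fit()
q=np.array(data()[-1][0]);R=tool(q,p)[1]
def go(q,x,R,w,n=15):
    x0=tool(q,p)[0]
    for k in range(1,n+1): q,f=ik(x0+(x-x0)*k/n,R,q,p,w)
    return q
for w in (.1,.3,1):
    qq=q.copy()
    for x in ([.03,-.3,.6],[.25,-.25,.6],[.35,0,.6],[.2,.28,.6],[.09,.35,.65]):
        qq=go(qq,np.array(x),R,w);print(w,x,qq)
    for x in ([.05,.35,.8],[.05,.35,.9],[.05,.25,.9],[.05,.15,1.0],[.05,.05,1.1]):
        q2=go(qq,np.array(x),R,w);xx,RR=tool(q2,p);y=RR[:,1]
        print("  ",x,q2,xx,"tilt",np.degrees(np.arccos(-y[2])),np.degrees(np.arctan2(y[1],y[0])))
E
```

```text
0.1 [0.03, -0.3, 0.6] [-1.726 -0.102  1.1   -0.001  2.147 -0.428]
0.1 [0.25, -0.25, 0.6] [-1.004  0.001  1.005  0.002  2.139  0.295]
0.1 [0.35, 0, 0.6] [-0.223 -0.008  1.013  0.004  2.137  1.078]
0.1 [0.2, 0.28, 0.6] [ 0.724 -0.021  1.027  0.003  2.134  2.025]
0.1 [0.09, 0.35, 0.65] [1.105 0.072 0.779 0.002 2.288 2.405]
   [0.05, 0.35, 0.8] [1.146 0.233 0.04  0.144 2.619 2.579] [0.049 0.345 0.785] tilt 14.610040733950958 82.1532819527728
   [0.05, 0.35, 0.9] [0.938 0.093 0.04  0.43  2.336 2.643] [0.049 0.344 0.87 ] tilt 39.29757258943666 82.02925120718128
   [0.05, 0.25, 0.9] [ 0.222 -0.03   0.04   1.144  2.525  2.661] [0.049 0.247 0.868] tilt 35.08571017507678 78.93355399755058
   [0.05, 0.15, 1.0] [ 2.17  -0.122  0.04  -1.     2.155  2.432] [0.051 0.154 0.957] tilt 59.152159357775595 69.48092886591455
   [0.05, 0.05, 1.1] [ 1.207 -0.288  0.04  -0.413  1.93   2.019] [0.058 0.059 1.049] tilt 82.52703976635102 46.887929938262495
0.3 [0.03, -0.3, 0.6] [-1.726 -0.102  1.1   -0.001  2.147 -0.428]
0.3 [0.25, -0.25, 0.6] [-1.004  0.001  1.005  0.002  2.139  0.295]
0.3 [0.35, 0, 0.6] [-0.22
[... 1003 characters left out ...]
1.027  0.003  2.134  2.025]
1 [0.09, 0.35, 0.65] [1.105 0.072 0.779 0.002 2.288 2.405]
   [0.05, 0.35, 0.8] [1.2   0.227 0.239 0.006 2.66  2.503] [0.048 0.336 0.741] tilt 0.8832327509175878 78.41171594706381
   [0.05, 0.35, 0.9] [1.187 0.194 0.253 0.009 2.66  2.493] [0.046 0.32  0.749] tilt 1.9930408472871461 74.7288657351511
   [0.05, 0.25, 0.9] [1.059 0.041 0.408 0.006 2.66  2.363] [0.049 0.244 0.758] tilt 1.9057075143678228 65.3439706798339
   [0.05, 0.15, 1.0] [ 0.827 -0.096  0.523 -0.002  2.66   2.123] [0.057 0.175 0.76 ] tilt 3.1208819653452324 46.3427361644731
   [0.05, 0.05, 1.1] [ 0.277 -0.18   0.586 -0.024  2.66   1.554] [0.099 0.104 0.759] tilt 4.4017357468748175 7.554240800947861
```

Emit:
send_rows(motion=[[[0,-0.05,0.01,-8],[0,-0.1,0.02,-16],[0,-0.15,0.03,-24],[0,-0.2,0.04,-32],[0,-0.25,0.05,-40],[0,-0.3,0.06,-48],[0,-0.34,0.06,-56],[-0.02,-0.36,0.06,-62]]])

```text
time: 1.8
tool_pos: [0.0615, -0.2972, 0.6134]
tool_rot: [-1.572, -0.001, -1.785]
contact_force: [0.4, -0.4, -1.7]
opening: 0.0006
```

```bash
python3 ob.py; python3 kin.py
```

```text
1.8 q [-1.6202 -0.0872  1.0481 -0.0013  2.1802 -1.4071] 
pos [ 0.0615 -0.2972  0.6134] 
R cols x,y,z
 [[-0.2122 -0.0011  0.9772]
 [-0.9772 -0.0004 -0.2122]
 [ 0.0007 -1.     -0.001 ]] 
F [ 0.4476 -0.3714 -1.719 ] op 0.0005620983184375939
[-0.      0.0764  0.222   0.5062  0.0465  0.3796  0.2922]
[ 0.0031  0.0006 -0.0001]
[-0.0011 -0.0001  0.0001]
[-0.001   0.0003  0.    ]
[-0.0011  0.      0.    ]
[[ 0. -0. -1.]
 [-1.  0.  0.]
 [ 0.  1. -0.]]
```

Emit:
send_rows(motion=[[[-0.01,0,0.05,0],[-0.02,0,0.09,0],[-0.05,0,0.135,0],[-0.086,0,0.175,0],[-0.13,0,0.2,0],[-0.18,0,0.22,0],[-0.23,0,0.23,0],[-0.28,0,0.23,0]]])

```text
time: 2.6
tool_pos: [0.345, -0.0833, 0.6119]
tool_rot: [-1.573, -0.0, -1.785]
contact_force: [0.8, -0.3, 0.4]
opening: 0.0006
```

```bash
python3 ob.py
```

```text
2.6 q [-0.4532  0.0154  0.9555 -0.0009  2.1733 -0.24  ] 
pos [ 0.345  -0.0833  0.6119] 
R cols x,y,z
 [[-0.2121 -0.0026  0.9772]
 [-0.9772  0.0004 -0.2121]
 [ 0.0001 -1.     -0.0026]] 
F [ 0.7656 -0.3113  0.4273] op 0.0006395668805560072
```

Emit:
send_rows(motion=[[[-0.05,-0.01,-0.01,0],[-0.1,-0.02,-0.02,0],[-0.145,-0.03,-0.035,0],[-0.19,-0.04,-0.06,0],[-0.235,-0.04,-0.08,0],[-0.27,-0.04,-0.12,0],[-0.3,-0.04,-0.16,0],[-0.32,-0.04,-0.2,0]]])

```text
time: 3.4
tool_pos: [0.2193, 0.2731, 0.6513]
tool_rot: [-1.574, -0.001, -1.785]
contact_force: [0.3, 1.3, -0.2]
opening: 0.0003
```

Emit:
send_rows(motion=[[[-0.02,-0.01,-0.045,0],[-0.04,-0.03,-0.08,0],[-0.04,-0.08,-0.12,0],[-0.04,-0.13,-0.12,0],[-0.04,-0.15,-0.12,0],[-0.04,-0.15,-0.12,0]]])

```text
time: 4.0
tool_pos: [0.1278, 0.3859, 0.7319]
tool_rot: [-1.547, 0.071, -1.782]
contact_force: [0.2, 0.7, -1.0]
opening: 0.0006
```

```bash
python3 ob.py
```

```text
4.0 q [ 1.0637  0.3699  0.0415 -0.0051  2.6551  1.2716] 
pos [0.1278 0.3859 0.7319] 
R cols x,y,z
 [[-0.2095  0.0385  0.977 ]
 [-0.9752  0.0644 -0.2117]
 [-0.0711 -0.9972  0.0241]] 
F [ 0.2239  0.7219 -1.0104] op 0.000570033504155358
```

The arm trades tilt for reach at its limit, 4° so far, and that tilt then persists. I'll continue the same way.

Emit:
send_rows(motion=[[[0.02,-0.03,-0.04,0],[0.04,-0.07,-0.08,0],[0.06,-0.13,-0.12,0],[0.06,-0.15,-0.12,0],[0.06,-0.15,-0.12,0]]])

```text
time: 4.5
tool_pos: [0.0088, 0.3729, 0.7563]
tool_rot: [-1.541, 0.138, -1.78]
contact_force: [-0.1, 0.1, -0.4]
opening: 0.0005
```

```bash
python3 ob.py; python3 kin.py
```

```text
4.5 q [ 1.3655  0.3095  0.0361 -0.066   2.6569  1.5162] 
pos [0.0088 0.3729 0.7563] 
R cols x,y,z
 [[-0.2056  0.0582  0.9769]
 [-0.9689  0.1286 -0.2116]
 [-0.1379 -0.99    0.0299]] 
F [-0.0539  0.1471 -0.4434] op 0.00046612616855154666
[0.     0.0764 0.2229 0.5062 0.0465 0.3796 0.2931]
[0.0044 0.0005 0.    ]
[-0.0007  0.0002  0.    ]
[-0.0007  0.0003  0.    ]
[-0.0008 -0.0001 -0.    ]
[-0.0002 -0.0007 -0.    ]
[ 0.0007 -0.0003 -0.    ]
[ 0.0006 -0.0003 -0.    ]
[[ 0.  0. -1.]
 [-1.  0.  0.]
 [ 0.  1.  0.]]
```

```bash
python3 - <<'E'
from kin import *
np.set_printoptions(precision=3,suppress=True)
p,_=fit();D=data()
q=np.array(D[-2][0]);x,R=tool(q,p);tg=x+R@[.06,-.15,-.12]
for w in (.05,.1,.2,.3,.5,1):
    q2,_=ik(tg,R,q,p,w);xx,RR=tool(q2,p);print(w,q2,xx,RR[:,1])
q=np.array(D[-3][0])
E
```

```text
0.05 [1.229 0.092 0.04  0.218 2.341 1.636] [-0.008  0.342  0.868] [ 0.056  0.62  -0.783]
0.1 [1.258 0.113 0.04  0.176 2.405 1.627] [-0.007  0.338  0.85 ] [ 0.055  0.551 -0.833]
0.2 [1.317 0.173 0.04  0.073 2.575 1.593] [-0.006  0.326  0.808] [ 0.049  0.344 -0.938]
0.3 [ 1.351  0.21   0.04  -0.006  2.66   1.556] [-0.006  0.321  0.789] [ 0.053  0.224 -0.973]
0.5 [ 1.368  0.204  0.125 -0.046  2.66   1.537] [-0.006  0.321  0.773] [ 0.051  0.144 -0.988]
1 [ 1.37   0.196  0.191 -0.052  2.66   1.534] [-0.005  0.32   0.762] [ 0.043  0.087 -0.995]
```

Emit:
send_rows(motion=[[[0.04,-0.01,0,0],[0.08,-0.01,0,0],[0.12,-0.02,0,0],[0.16,-0.02,0,0],[0.16,-0.02,0,0]]])

```text
time: 5.0
tool_pos: [-0.0265, 0.2088, 0.7568]
tool_rot: [-1.541, 0.15, -1.78]
contact_force: [0.1, -0.7, 1.1]
opening: 0.0002
```

```bash
python3 ob.py
```

```text
5.0 q [ 1.3725 -0.1057  0.5625 -0.0555  2.5341  1.5362] 
pos [-0.0265  0.2088  0.7568] 
R cols x,y,z
 [[-0.2055  0.0605  0.9768]
 [-0.9671  0.1401 -0.2122]
 [-0.1497 -0.9883  0.0297]] 
F [ 0.0625 -0.7488  1.133 ] op 0.00021203314822939955
```

Emit:
send_rows(motion=[[[0,-0.03,0,0],[0.01,-0.06,0,0],[0.02,-0.09,0,0],[0.03,-0.12,0,0],[0.03,-0.12,0,0]]])

```text
time: 5.5
tool_pos: [-0.0394, 0.1711, 0.7869]
tool_rot: [-1.538, 0.18, -1.779]
contact_force: [0.0, -0.3, 0.4]
opening: 0.0004
```

```bash
python3 ob.py
```

```text
5.5 q [ 1.4279 -0.0916  0.3967 -0.0956  2.6573  1.5506] 
pos [-0.0394  0.1711  0.7869] 
R cols x,y,z
 [[-0.2035  0.0691  0.9766]
 [-0.9626  0.1681 -0.2124]
 [-0.1789 -0.9833  0.0323]] 
F [ 0.0319 -0.2544  0.3601] op 0.00035284515817785305
```

Emit:
send_rows(motion=[[[0.05,-0.2,0,0],[0.1,-0.25,0,0],[0.1,-0.3,0,0],[0.1,-0.3,0,0],[0.1,-0.3,0,0]]])

```text
time: 6.0
tool_pos: [-0.0664, 0.1087, 0.7853]
tool_rot: [-1.54, 0.209, -1.777]
contact_force: [0.8, 0.1, 0.4]
opening: 0.0006
```

```bash
python3 ob.py
```

```text
6.0 q [ 1.7652 -0.1722  0.4639 -0.2382  2.657   1.7536] 
pos [-0.0664  0.1087  0.7853] 
R cols x,y,z
 [[-0.2008  0.0732  0.9769]
 [-0.9573  0.1969 -0.2115]
 [-0.2078 -0.9777  0.0306]] 
F [0.7791 0.0884 0.3658] op 0.000597500651551402
```

Emit:
send_rows(motion=[[[0.03,-0.3,-0.02,0],[0.03,-0.3,-0.02,0]]])

```text
time: 6.2
tool_pos: [-0.0779, 0.098, 0.7902]
tool_rot: [-1.547, 0.239, -1.777]
contact_force: [0.7, -0.0, 0.5]
opening: 0.0009
```

```bash
python3 ob.py
```

```text
6.2 q [ 2.0039 -0.1576  0.4373 -0.3504  2.6572  1.8852] 
pos [-0.0779  0.098   0.7902] 
R cols x,y,z
 [[-0.1986  0.0712  0.9775]
 [-0.9511  0.227  -0.2097]
 [-0.2368 -0.9713  0.0227]] 
F [ 0.6544 -0.0205  0.5431] op 0.0009109533332794401
```

Emit:
send_rows(motion=[[[-0.1,-0.15,0.06,0],[-0.1,-0.15,0.06,0],[-0.1,-0.15,0.06,0]]])

```text
time: 6.5
tool_pos: [-0.0477, 0.1371, 0.8017]
tool_rot: [-1.541, 0.266, -1.77]
contact_force: [-1.1, 0.3, -0.7]
opening: 0.0003
```

```bash
python3 ob.py
```

```text
6.5 q [ 1.4876 -0.1411  0.3614 -0.1281  2.6568  1.5691] 
pos [-0.0477  0.1371  0.8017] 
R cols x,y,z
 [[-0.1906  0.0807  0.9783]
 [-0.9458  0.2518 -0.2051]
 [-0.2629 -0.9644  0.0284]] 
F [-1.1482  0.3282 -0.7323] op 0.0003431459713886291
```

Emit:
send_rows(motion=[[[-0.08,-0.29,0.02,0],[-0.08,-0.29,0.02,0]]])

```text
time: 6.7
tool_pos: [-0.0477, 0.1468, 0.8094]
tool_rot: [-1.537, 0.295, -1.773]
contact_force: [-0.4, -0.2, -0.0]
opening: 0.0003
```

Emit:
send_rows(motion=[[[-0.09,-0.29,0.02,0],[-0.09,-0.29,0.02,0]]])

```text
time: 6.9
tool_pos: [-0.0478, 0.1532, 0.8165]
tool_rot: [-1.534, 0.324, -1.769]
contact_force: [-0.1, 0.1, 0.3]
opening: 0.0005
```

```bash
python3 ob.py
```

```text
6.9 q [ 1.5777 -0.0858  0.2497 -0.2187  2.6572  1.5718] 
pos [-0.0478  0.1532  0.8165] 
R cols x,y,z
 [[-0.1866  0.0989  0.9774]
 [-0.9294  0.3048 -0.2083]
 [-0.3185 -0.9473  0.0351]] 
F [-0.0574  0.0632  0.3186] op 0.00045569454616300765
```

Emit:
send_rows(motion=[[[-0.05,-0.3,0.03,0],[-0.05,-0.3,0.03,0]]])

```text
time: 7.1
tool_pos: [-0.0484, 0.1444, 0.8222]
tool_rot: [-1.53, 0.354, -1.765]
contact_force: [-0.7, -1.4, -0.6]
opening: 0.0001
```

Emit:
send_rows(motion=[[[-0.05,-0.3,0.03,0],[-0.05,-0.3,0.03,0]]])

```text
time: 7.3
tool_pos: [-0.0498, 0.132, 0.8281]
tool_rot: [-1.526, 0.385, -1.761]
contact_force: [0.2, -0.1, -0.1]
opening: 0.0007
```

Emit:
send_rows(motion=[[[-0.05,-0.3,0.03,0],[-0.05,-0.3,0.03,0]]])

```text
time: 7.5
tool_pos: [-0.0501, 0.1168, 0.8343]
tool_rot: [-1.523, 0.417, -1.758]
contact_force: [-0.2, -0.7, 0.1]
opening: 0.0007
```

```bash
python3 ob.py
```

```text
7.5 q [ 2.0107 -0.077   0.1607 -0.6337  2.6573  1.586 ] 
pos [-0.0501  0.1168  0.8343] 
R cols x,y,z
 [[-0.1698  0.1217  0.9779]
 [-0.8984  0.3887 -0.2044]
 [-0.405  -0.9133  0.0434]] 
F [-0.2492 -0.6681  0.0502] op 0.0006831078818926322
```

```bash
python3 - <<'E'
from kin import *
np.set_printoptions(precision=3,suppress=True)
p,_=fit()
for th in range(25,60,5):
    t=np.radians(th);s=np.pi-t-2.66;print(th,tool([1.349,s-.2,.2,0,2.66,1.42],p)[0],s-.2)
E
```

```text
25 [-0.05   0.124  0.835] -0.15473965940878937
30 [-0.062  0.071  0.842] -0.24200612200850574
35 [-0.074  0.018  0.844] -0.32927258460822256
40 [-0.086 -0.034  0.842] -0.41653904720793894
45 [-0.098 -0.087  0.835] -0.5038055098076553
50 [-0.11  -0.139  0.823] -0.5910719724073716
55 [-0.121 -0.189  0.807] -0.678338435007088
```

Emit:
send_rows(motion=[[[-0.08,-0.08,0.04,0],[-0.08,-0.08,0.04,0]]])

```text
time: 7.7
tool_pos: [-0.0405, 0.1361, 0.8403]
tool_rot: [-1.514, 0.442, -1.74]
contact_force: [-0.1, 0.1, 0.0]
opening: 0.0003
```

```bash
python3 ob.py
```

```text
7.7 q [ 1.6535 -0.0799  0.1221 -0.3539  2.6572  1.4852] 
pos [-0.0405  0.1361  0.8403] 
R cols x,y,z
 [[-0.1523  0.1278  0.98  ]
 [-0.8911  0.4111 -0.1921]
 [-0.4274 -0.9026  0.0513]] 
F [-0.1107  0.0671  0.0235] op 0.0003230778795453093
```

```bash
cat > feas.py <<'E'
from kin import *
np.set_printoptions(precision=3,suppress=True)
p,_=fit();q=np.array(data()[-1][0]);x,R=tool(q,p)
print("tilt",np.degrees(np.arccos(-R[2,1])),"az",np.degrees(np.arctan2(R[1,1],R[0,1])))
for j3 in (.15,.25,.35):
  for j5 in (2.5,2.655):
    def f(v):
        RR=tool([v[0],v[1],j3,v[2],j5,v[3]],p)[1];return Ro.from_matrix(RR@R.T).as_rotvec()
    for j4 in (-.3,0,.3):
        r=least_squares(lambda v:np.r_[f(v),(v[2]-j4)],[q[0],q[1],j4,q[5]])
        v=r.x;xx=tool([v[0],v[1],j3,v[2],j5,v[3]],p)[0]
        print(j3,j5,v,xx,"err %.3f"%r.cost,"toolshift",R.T@(xx-x))
E
python3 feas.py
```

```text
tilt 25.500206816633607 az 72.72560832088197
0.15 2.5 [ 1.693  0.06  -0.3    1.595] [-0.057  0.265  0.825] err 0.000 toolshift [-0.106  0.064 -0.042]
0.15 2.5 [1.269 0.047 0.    1.451] [0.007 0.28  0.827] err 0.000 toolshift [-0.13   0.077  0.018]
0.15 2.5 [0.846 0.06  0.3   1.308] [0.083 0.287 0.825] err 0.000 toolshift [-0.147  0.091  0.091]
0.15 2.655 [ 1.596 -0.106 -0.3    1.481] [-0.039  0.128  0.839] err 0.000 toolshift [ 0.008 -0.002  0.003]
0.15 2.655 [ 1.269 -0.108  0.     1.451] [-0.033  0.15   0.839] err 0.000 toolshift [-0.013  0.008  0.004]
0.15 2.655 [ 0.943 -0.106  0.3    1.421] [-0.019  0.173  0.839] err 0.000 toolshift [-0.035  0.019  0.014]
0.25 2.5 [ 1.693 -0.04  -0.3    1.595] [-0.051  0.214  0.826] err 0.000 toolshift [-0.062  0.044 -0.026]
0.25 2.5 [ 1.269 -0.053 -0.     1.451] [-0.008  0.232  0.827] err 0.000 toolshift [-0.084  0.055  0.013]
0.25 2.5 [ 0.846 -0.04   0.3    1.308] [0.049 0.249 0.826] err 0.000 toolshift [-0.108  0.071  0.066]
0.25 2.655 [ 1.596 -0.206 -0.3    1.481] [-0.038  0.078  0.831] err 0.000 toolshift [ 0.055 -0.015  0.013]
0.25 2.655 [ 1.269 -0.208  0.     1.451] [-0.048  0.103  0.831] err 0.000 toolshift [ 0.035 -0.006 -0.002]
0.25 2.655 [ 0.943 -0.206  0.3    1.421] [-0.048  0.132  0.831] err 0.000 toolshift [ 0.008  0.006 -0.007]
0.35 2.5 [ 1.693 -0.14  -0.3    1.595] [-0.045  0.164  0.821] err 0.000 toolshift [-0.016  0.028 -0.011]
0.35 2.5 [ 1.269 -0.153  0.     1.451] [-0.023  0.184  0.822] err 0.000 toolshift [-0.037  0.038  0.007]
0.35 2.5 [ 0.846 -0.14   0.3    1.308] [0.016 0.211 0.821] err 0.000 toolshift [-0.067  0.055  0.04 ]
0.35 2.655 [ 1.596 -0.306 -0.3    1.481] [-0.037  0.029  0.818] err 0.000 toolshift [ 0.104 -0.024  0.023]
0.35 2.655 [ 1.269 -0.308  0.     1.451] [-0.063  0.056  0.818] err 0.000 toolshift [ 0.084 -0.016 -0.007]
0.35 2.655 [ 0.943 -0.306  0.3    1.421] [-0.077  0.093  0.818] err 0.000 toolshift [ 0.054 -0.003 -0.029]
```

Emit:
send_rows(motion=[[[0.05,-0.2,0,0],[0.05,-0.2,0,0]]])

```text
time: 7.9
tool_pos: [-0.0417, 0.1233, 0.8422]
tool_rot: [-1.508, 0.449, -1.768]
contact_force: [-0.9, -0.4, 1.1]
opening: 0.0004
```

```bash
python3 ob.py;python3 feas.py|head -1
```

```text
7.9 q [ 1.9852 -0.0519  0.0941 -0.6994  2.657   1.5043] 
pos [-0.0417  0.1233  0.8422] 
R cols x,y,z
 [[-0.1768  0.1461  0.9733]
 [-0.8834  0.4126 -0.2224]
 [-0.4341 -0.8991  0.0561]] 
F [-0.8588 -0.3625  1.1218] op 0.000392838277941577
tilt 25.95617210293735 az 70.49663041762236
```

```bash
python3 - <<'E'
from kin import *
np.set_printoptions(precision=3,suppress=True)
p,_=fit();q=np.array(data()[-1][0]);x,R=tool(q,p)
for j2 in (.1,.2,.3):
  for j3 in (.1,.3):
    r=least_squares(lambda v:np.r_[Ro.from_matrix(tool([v[0],j2,j3,v[1],v[2],v[3]],p)[1]@R.T).as_rotvec(),.01*v[1]],[1.3,0,2.45,1.45])
    v=r.x;xx=tool([v[0],j2,j3,v[1],v[2],v[3]],p)[0];print(j2,j3,v,xx,"shift",R.T@(xx-x))
E
```

```text
0.1 0.1 [ 1.23  -0.     2.489  1.442] [0.028 0.308 0.826] shift [-0.169  0.101  0.026]
0.1 0.3 [ 1.23  -0.     2.289  1.442] [0.051 0.374 0.795] shift [-0.217  0.16   0.032]
0.2 0.1 [ 1.23  -0.     2.389  1.442] [0.057 0.389 0.804] shift [-0.236  0.158  0.035]
0.2 0.3 [ 1.23  -0.     2.189  1.442] [0.079 0.451 0.766] shift [-0.278  0.221  0.04 ]
0.3 0.1 [1.23  0.    2.289 1.442] [0.084 0.467 0.775] shift [-0.297  0.221  0.042]
0.3 0.3 [ 1.23  -0.     2.089  1.442] [0.105 0.526 0.73 ] shift [-0.333  0.288  0.047]
```

Emit:
send_rows(motion=[[[-0.04,0.03,0,0],[-0.08,0.06,-0.01,0],[-0.12,0.09,-0.02,0],[-0.16,0.11,-0.03,0],[-0.2,0.14,-0.04,0],[-0.22,0.15,-0.05,0]]])

```text
time: 8.5
tool_pos: [-0.0292, 0.371, 0.8019]
tool_rot: [-1.509, 0.448, -1.767]
contact_force: [-0.0, -0.8, 0.4]
opening: 0.0004
```

```bash
python3 ob.py;python3 feas.py|head -1
```

```text
8.5 q [ 1.5518  0.1569  0.1813 -0.1964  2.3621  1.5916] 
pos [-0.0292  0.371   0.8019] 
R cols x,y,z
 [[-0.176   0.145   0.9737]
 [-0.8841  0.4117 -0.2211]
 [-0.433  -0.8997  0.0557]] 
F [-0.0013 -0.7981  0.3954] op 0.0004316608556393005
tilt 25.88286598474752 az 70.59890989749557
```

Emit:
send_rows(motion=[[[-0.02,-0.05,0,0],[-0.04,-0.1,0,0],[-0.06,-0.12,0,0]]])

```text
time: 8.8
tool_pos: [-0.0002, 0.2353, 0.8325]
tool_rot: [-1.54, 0.397, -1.766]
contact_force: [0.9, -1.0, 0.3]
opening: 0.0009
```

```bash
python3 ob.py;python3 feas.py|head -1
```

```text
8.8 q [1.1836 0.0504 0.0365 0.0927 2.6567 1.4761] 
pos [-0.0002  0.2353  0.8325] 
R cols x,y,z
 [[-0.1791  0.1056  0.9781]
 [-0.9045  0.3733 -0.206 ]
 [-0.3869 -0.9217  0.0287]] 
F [ 0.9321 -1.0202  0.3372] op 0.000912154098084167
tilt 22.828992912959404 az 74.20235038174609
```

Emit:
send_rows(motion=[[[0.03,0.05,-0.01,0],[0.08,0.08,-0.02,0],[0.12,0.07,-0.03,0],[0.17,0.05,-0.03,0],[0.22,0.03,-0.03,0],[0.27,0,-0.03,0],[0.32,-0.02,-0.04,0],[0.34,-0.02,-0.04,0]]])

```text
time: 9.6
tool_pos: [-0.0919, -0.0347, 0.7221]
tool_rot: [-1.54, 0.397, -1.766]
contact_force: [0.2, -0.0, 0.8]
opening: 0.0006
```

```bash
python3 ob.py;python3 feas.py|head -1
```

```text
9.6 q [ 1.2817 -0.6323  0.8464  0.0104  2.5294  1.4923] 
pos [-0.0919 -0.0347  0.7221] 
R cols x,y,z
 [[-0.1784  0.1048  0.9784]
 [-0.9048  0.3733 -0.205 ]
 [-0.3867 -0.9218  0.0282]] 
F [ 0.1651 -0.0153  0.7742] op 0.0006220853030325099
tilt 22.813470891983705 az 74.31926294517997
```

Emit:
send_rows(motion=[[[-0.01,-0.05,0,0],[-0.03,-0.15,0,0],[-0.03,-0.25,0,0]]])

```text
time: 9.9
tool_pos: [-0.0773, -0.0324, 0.781]
tool_rot: [-1.546, 0.43, -1.763]
contact_force: [0.2, 0.5, -0.5]
opening: 0.0005
```

```bash
python3 ob.py;python3 feas.py|head -1
```

```text
9.9 q [ 1.3757 -0.4849  0.539  -0.0503  2.6567  1.5235] 
pos [-0.0773 -0.0324  0.781 ] 
R cols x,y,z
 [[-0.1734  0.1038  0.9794]
 [-0.8922  0.4045 -0.2009]
 [-0.417  -0.9086  0.0225]] 
F [ 0.2184  0.5047 -0.4914] op 0.00047594501506068043
tilt 24.685447657316466 az 75.60556574811066
```

Good: the tilt azimuth is moving toward 77° and the conditioning is fine. I'll try short repeats.

Emit:
send_rows(motion=[[[0.03,-0.3,0,0]]])

```text
time: 10.0
tool_pos: [-0.0717, -0.0368, 0.7862]
tool_rot: [-1.551, 0.452, -1.76]
contact_force: [-0.7, 0.3, -1.0]
opening: 0.0002
```

Emit:
send_rows(motion=[[[0.03,-0.3,0,0]]])

```text
time: 10.1
tool_pos: [-0.0673, -0.0448, 0.7902]
tool_rot: [-1.555, 0.478, -1.757]
contact_force: [-0.5, -0.6, -0.0]
opening: 0.0003
```

Emit:
send_rows(motion=[[[0.03,-0.3,0,0],[0.03,-0.3,0,0]]])

```text
time: 10.3
tool_pos: [-0.0597, -0.0577, 0.7936]
tool_rot: [-1.559, 0.509, -1.755]
contact_force: [-0.5, -0.4, -0.6]
opening: 0.0007
```

```bash
python3 ob.py;python3 feas.py|head -1
```

```text
10.3 q [ 1.5066 -0.4932  0.4678 -0.151   2.6574  1.5417] 
pos [-0.0597 -0.0577  0.7936] 
R cols x,y,z
 [[-0.1597  0.1008  0.982 ]
 [-0.8584  0.4771 -0.1886]
 [-0.4875 -0.8731  0.0103]] 
F [-0.5395 -0.4125 -0.6147] op 0.0006569417268430025
tilt 29.183665779054802 az 78.0672552957374
```

Emit:
send_rows(motion=[[[0.05,-0.3,-0.04,0]]])

```text
time: 10.4
tool_pos: [-0.0632, -0.065, 0.7946]
tool_rot: [-1.562, 0.533, -1.752]
contact_force: [0.4, 1.0, -0.0]
opening: 0.0008
```

Emit:
send_rows(motion=[[[0.05,-0.3,-0.04,0]]])

```text
time: 10.5
tool_pos: [-0.067, -0.0753, 0.795]
tool_rot: [-1.565, 0.56, -1.751]
contact_force: [-0.4, -0.4, 0.1]
opening: 0.0002
```

Emit:
send_rows(motion=[[[0.05,-0.3,-0.04,0]]])

```text
time: 10.6
tool_pos: [-0.0707, -0.0857, 0.7952]
tool_rot: [-1.569, 0.588, -1.75]
contact_force: [0.2, -0.4, 0.0]
opening: 0.0005
```

Emit:
send_rows(motion=[[[0.05,-0.3,-0.04,0]]])

```text
time: 10.7
tool_pos: [-0.0743, -0.0965, 0.7951]
tool_rot: [-1.573, 0.616, -1.751]
contact_force: [-0.3, 0.0, -1.1]
opening: 0.0001
```

```bash
python3 ob.py;python3 feas.py|head -1
```

```text
10.7 q [ 1.468  -0.5596  0.4278 -0.0907  2.6571  1.5536] 
pos [-0.0743 -0.0965  0.7951] 
R cols x,y,z
 [[-0.1462  0.1011  0.9841]
 [-0.803   0.5688 -0.1777]
 [-0.5777 -0.8162 -0.002 ]] 
F [-0.2944  0.0325 -1.0675] op 7.806653634534868e-05
tilt 35.29001229810557 az 79.92192573517322
```

Emit:
send_rows(motion=[[[0.03,-0.3,-0.08,0]]])

```text
time: 10.8
tool_pos: [-0.0834, -0.1043, 0.7957]
tool_rot: [-1.578, 0.645, -1.751]
contact_force: [-0.4, -0.1, 0.3]
opening: 0.0004
```

Emit:
send_rows(motion=[[[0.03,-0.3,-0.08,0]]])

```text
time: 10.9
tool_pos: [-0.0924, -0.1119, 0.796]
tool_rot: [-1.583, 0.674, -1.752]
contact_force: [-0.0, -0.2, 0.8]
opening: 0.0001
```

Emit:
send_rows(motion=[[[0.03,-0.3,-0.08,0]]])

```text
time: 11.0
tool_pos: [-0.1012, -0.1205, 0.7958]
tool_rot: [-1.589, 0.702, -1.753]
contact_force: [0.5, 0.1, -0.0]
opening: 0.0006
```

Emit:
send_rows(motion=[[[0.03,-0.3,-0.08,0]]])

```text
time: 11.1
tool_pos: [-0.1098, -0.1297, 0.7951]
tool_rot: [-1.596, 0.73, -1.754]
contact_force: [0.1, -0.4, -0.2]
opening: 0.0006
```

```bash
python3 ob.py;python3 feas.py|head -1
```

```text
11.1 q [ 1.3862 -0.6235  0.3771  0.0565  2.6571  1.6199] 
pos [-0.1098 -0.1297  0.7951] 
R cols x,y,z
 [[-0.1359  0.0966  0.986 ]
 [-0.7325  0.6603 -0.1656]
 [-0.6671 -0.7447 -0.019 ]] 
F [ 0.0701 -0.4019 -0.1924] op 0.0006304013639685649
tilt 41.86274671760902 az 81.6796009490848
```

Emit:
send_rows(motion=[[[0.02,-0.3,-0.1,0]]])

```text
time: 11.2
tool_pos: [-0.1207, -0.1377, 0.7945]
tool_rot: [-1.604, 0.759, -1.756]
contact_force: [0.2, -0.3, 0.4]
opening: 0.0004
```

Emit:
send_rows(motion=[[[0.02,-0.3,-0.1,0]]])

```text
time: 11.3
tool_pos: [-0.1316, -0.1459, 0.7937]
tool_rot: [-1.613, 0.787, -1.757]
contact_force: [0.6, -0.2, 0.6]
opening: 0.0005
```

Emit:
send_rows(motion=[[[0.02,-0.3,-0.1,0]]])

```text
time: 11.4
tool_pos: [-0.1421, -0.1549, 0.7923]
tool_rot: [-1.622, 0.815, -1.76]
contact_force: [-0.9, -0.5, 0.2]
opening: 0.0006
```

Emit:
send_rows(motion=[[[0.02,-0.3,-0.1,0]]])

```text
time: 11.5
tool_pos: [-0.1524, -0.1644, 0.7905]
tool_rot: [-1.633, 0.843, -1.762]
contact_force: [1.6, -1.4, -0.9]
opening: 0.0005
```

```bash
python3 ob.py;python3 feas.py|head -1
```

```text
11.5 q [ 1.3221 -0.6879  0.3217  0.2276  2.6571  1.7347] 
pos [-0.1524 -0.1644  0.7905] 
R cols x,y,z
 [[-0.1265  0.0804  0.9887]
 [-0.6529  0.7436 -0.144 ]
 [-0.7468 -0.6638 -0.0416]] 
F [ 1.5953 -1.3674 -0.9268] op 0.00047396821613898677
tilt 48.41215650996542 az 83.83172969790651
```

```bash
cat > sim.py <<'E'
from kin import *
np.set_printoptions(precision=3,suppress=True)
p,_=fit();q=np.array(data()[-1][0]);x0,R=tool(q,p);x=x0
def run(W,q,x,n=10):
    for w in W:
        w=np.array(w);
        for k in range(1,n+1):
            q,f=ik(x+(w-x)*k/n,R,q,p,1.)
            if np.linalg.norm(f)>2e-3: print("bad",w,k,np.linalg.norm(f),q);break
        x=w;print(w,q,"shift",R.T@(w-x0))
    return q
E
python3 - <<'E'
from sim import *
az=np.radians(77.3);H=np.array([.567,.003,.008]);u=np.array([np.cos(az),np.sin(az),0])
tp=lambda xt,z:H+u*xt+[0,0,z]-R[:,1]*.025
q=run([[-.12,-.03,.76],[-.05,.22,.74],[.1,.33,.7],[.25,.25,.65],[.35,.1,.62],[.4,-.1,.55],[.45,-.25,.4],tp(-.24,.2),tp(-.24,.02),tp(-.1,.012),tp(.09,.012)],q,x0)
E
```

```text
bad [-0.12 -0.03  0.76] 7 0.0033390856134913474 [ 1.319 -0.77   0.741  0.149  2.326  1.632]
[-0.12 -0.03  0.76] [ 1.319 -0.77   0.741  0.149  2.326  1.632] shift [-0.069  0.123  0.014]
bad [-0.05  0.22  0.74] 1 0.0020920615361051742 [ 1.318 -0.77   0.921  0.129  2.148  1.601]
[-0.05  0.22  0.74] [ 1.318 -0.77   0.921  0.129  2.148  1.601] shift [-0.226  0.328  0.048]
bad [0.1  0.33 0.7 ] 1 0.015748686015155087 [ 1.353 -0.55   1.192  0.078  1.657  1.56 ]
[0.1  0.33 0.7 ] [ 1.353 -0.55   1.192  0.078  1.657  1.56 ] shift [-0.287  0.448  0.182]
[0.25 0.25 0.65] [-0.2   -0.284  1.37   0.93   1.95   0.378] shift [-0.217  0.434  0.344]
[0.35 0.1  0.62] [-0.569 -0.067  1.288  0.921  2.142  0.031] shift [-0.109  0.35   0.466]
[ 0.4  -0.1   0.55] [-0.857  0.209  1.17   0.779  2.248 -0.342] shift [0.068 0.252 0.547]
[ 0.45 -0.25  0.4 ] [-0.953  0.521  1.105  0.621  2.12  -0.625] shift [0.271 0.244 0.624]
[ 0.512 -0.25   0.225] [-0.877  0.726  1.22   0.587  1.814 -0.755] shift [0.394 0.366 0.693]
[ 0.512 -0.25   0.045] [-0.877  0.947  1.321  0.568  1.543 -0.931] shift [0.529 0.485 0.7  ]
[ 0.543 -0.113  0.037] [-0.692  0.884  1.523  0.693  1.353 -0.905] shift [0.442 0.594 0.711]
[0.585 0.072 0.037] [-0.386  0.844  1.636  0.901  1.162 -0.816] shift [0.315 0.736 0.726]
```

```bash
python3 - <<'E'
from sim import *
import sim
for W in ([[-.13,-.05,.83],[-.08,.15,.85],[-.03,.3,.8],[0.05,.4,.75],[.1,.42,.72],[.2,.4,.7],[.3,.3,.68],[.35,.1,.62],[.4,-.1,.55]],):
    q2=q.copy();x=x0
    for w in W:
        q3=q2;  w=np.array(w);n=6
        for k in range(1,n+1):
            t=x+(w-x)*k/n;q2,f=ik(t,R,q2,p,1.);print(t,q2,"%.4f"%np.linalg.norm(f))
        x=w
E
```

```text
[-0.149 -0.145  0.797] [ 1.319 -0.678  0.353  0.215  2.617  1.718] 0.0000
[-0.145 -0.126  0.804] [ 1.316 -0.666  0.379  0.207  2.579  1.704] 0.0000
[-0.141 -0.107  0.81 ] [ 1.313 -0.651  0.399  0.2    2.545  1.693] 0.0000
[-0.137 -0.088  0.817] [ 1.309 -0.634  0.414  0.196  2.514  1.683] 0.0000
[-0.134 -0.069  0.823] [ 1.305 -0.615  0.424  0.194  2.484  1.675] 0.0000
[-0.13 -0.05  0.83] [ 1.3   -0.594  0.43   0.193  2.458  1.668] 0.0000
[-0.122 -0.017  0.833] [ 1.297 -0.582  0.495  0.181  2.382  1.647] 0.0000
[-0.113  0.017  0.837] [ 1.293 -0.564  0.545  0.173  2.315  1.631] 0.0000
[-0.105  0.05   0.84 ] [ 1.287 -0.539  0.582  0.17   2.254  1.617] 0.0000
[-0.097  0.083  0.843] [ 1.279 -0.51   0.609  0.17   2.2    1.604] 0.0000
[-0.088  0.117  0.847] [ 1.266 -0.477  0.625  0.176  2.151  1.592] 0.0000
[-0.08  0.15  0.85] [ 1.245 -0.44   0.633  0.189  2.108  1.578] 0.0000
[-0.072  0.175  0.842] [ 1.244 -0.437  0.698  0.183  2.04   1.563] 0.0000
[-0.063  0.2    0.833] [ 1.241 -0.429  0.755  0.18   1.977  1.55 ] 0.0000
[-0.055  0.225  0.825] [ 1.23  -0.418  0.805  0.185  1.918  1.534] 0.0
[... 2069 characters left out ...]
65 ] [-0.315 -0.14   1.269  0.94   2.008  0.274] 0.0000
[0.333 0.167 0.64 ] [-0.41  -0.123  1.282  0.942  2.06   0.19 ] 0.0000
[0.342 0.133 0.63 ] [-0.494 -0.098  1.288  0.935  2.104  0.109] 0.0000
[0.35 0.1  0.62] [-0.569 -0.067  1.288  0.921  2.142  0.031] 0.0000
[0.358 0.067 0.608] [-0.634 -0.031  1.285  0.899  2.17  -0.046] 0.0000
[0.367 0.033 0.597] [-0.691  0.009  1.276  0.875  2.192 -0.118] 0.0000
[ 0.375 -0.     0.585] [-0.741  0.054  1.26   0.85   2.21  -0.184] 0.0000
[ 0.383 -0.033  0.573] [-0.785  0.103  1.238  0.824  2.224 -0.243] 0.0000
[ 0.392 -0.067  0.562] [-0.823  0.155  1.207  0.801  2.236 -0.296] 0.0000
[ 0.4  -0.1   0.55] [-0.857  0.209  1.17   0.779  2.248 -0.342] 0.0000
```

```bash
python3 - <<'E'
from h import *
import pickle
np.set_printoptions(precision=3,suppress=True)
d=pickle.load(open("c0.pkl","rb"));S,T=d["side"],d["top"]
print("shadow side",atz(S,(203,70),0),atz(S,(170,58),0))
for z in (0,.2,.4,.6): 
    P=atz(T,(8,347),z);print(z,P,proj(S,[P]))
print(proj(T,[[.145,.784,0]]))
for z in (0,.2,.4,.5,.6): print(z,proj(S,[[.145,.784,z]]))
cv2.imwrite("pics/lamp.png",cv2.resize(S["frame"][0:100,100:300,::-1],None,fx=4,fy=4))
cv2.imwrite("pics/lampt.png",cv2.resize(T["frame"][280:400,0:200,::-1],None,fx=4,fy=4))
E
```

```text
shadow side [0.266 0.676 0.   ] [0.145 0.784 0.   ]
0 [0.236 0.525 0.   ] [[186.7    92.132]]
0.2 [0.292 0.362 0.2  ] [[189.08   44.361]]
0.4 [0.348 0.2   0.4  ] [[193.485 -28.718]]
0.6 [0.405 0.037 0.6  ] [[ 203.398 -149.494]]
[[-75.513 371.38 ]]
0 [[169.849  58.064]]
0.2 [[159.859  -3.545]]
0.4 [[149.472 -73.061]]
0.5 [[ 144.363 -110.542]]
0.6 [[ 139.546 -149.367]]
```

View pics/lamp.png

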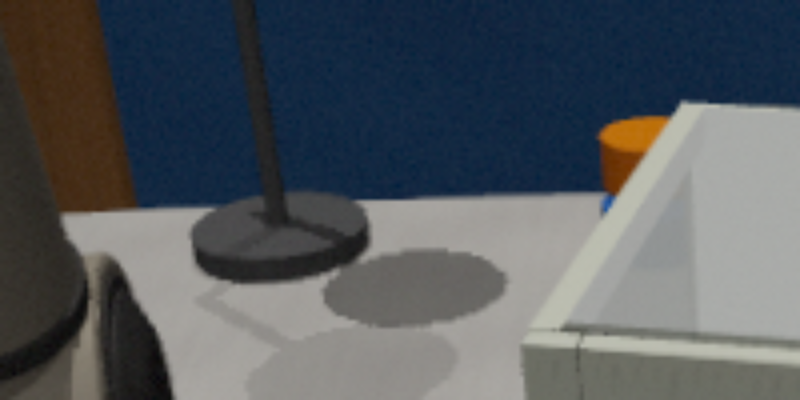

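View pics/lampt.png

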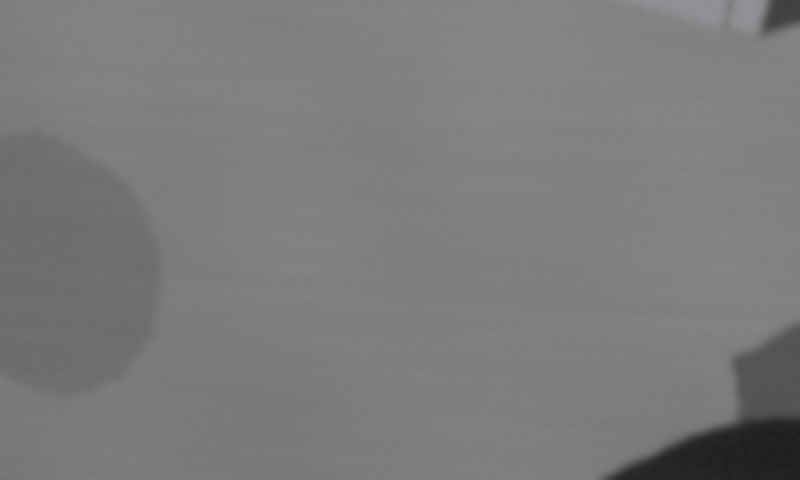

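The lamp crop shows base and stem at side (170,58), with two lamp-head shadows near (203,70) and (188,90). The head hangs somewhere around (0.25,0.6), so I'll keep the path at y<0.37.

```bash
python3 - <<'E'
from sim import *
W=[[-.13,-.05,.83],[-.08,.15,.85],[-.04,.28,.82],[.06,.34,.79],[.18,.32,.75],[.3,.22,.68],[.35,.1,.62],[.4,-.1,.5],[.45,-.25,.35]]
q2=q.copy();x=x0
for w in W:
    w=np.array(w);n=max(1,int(np.ceil(np.linalg.norm(w-x)/.045)))
    for k in range(1,n+1):
        t=x+(w-x)*k/n;qq,f=ik(t,R,q2,p,1.);print(t,qq,"%.4f dq %.2f"%(np.linalg.norm(f),abs(qq-q2).max()),"sh",R.T@(t-x0));q2=qq
    x=w
E
```

```text
[-0.145 -0.126  0.804] [ 1.316 -0.666  0.379  0.207  2.579  1.704] 0.0000 dq 0.08 sh [-0.036  0.02   0.001]
[-0.137 -0.088  0.817] [ 1.309 -0.634  0.414  0.196  2.514  1.683] 0.0000 dq 0.07 sh [-0.071  0.04   0.003]
[-0.13 -0.05  0.83] [ 1.3   -0.594  0.43   0.193  2.458  1.668] 0.0000 dq 0.06 sh [-0.107  0.061  0.004]
[-0.12  -0.01   0.834] [ 1.296 -0.579  0.506  0.179  2.368  1.644] 0.0000 dq 0.09 sh [-0.137  0.089  0.008]
[-0.11   0.03   0.838] [ 1.291 -0.555  0.561  0.171  2.29   1.625] 0.0000 dq 0.08 sh [-0.168  0.116  0.012]
[-0.1    0.07   0.842] [ 1.283 -0.522  0.599  0.17   2.221  1.609] 0.0000 dq 0.07 sh [-0.198  0.144  0.016]
[-0.09   0.11   0.846] [ 1.269 -0.484  0.623  0.174  2.16   1.594] 0.0000 dq 0.06 sh [-0.229  0.172  0.02 ]
[-0.08  0.15  0.85] [ 1.245 -0.44   0.633  0.189  2.108  1.578] 0.0000 dq 0.05 sh [-0.259  0.2    0.024]
[-0.07   0.182  0.843] [ 1.231 -0.428  0.697  0.193  2.034  1.558] 0.0000 dq 0.07 sh [-0.276  0.23   0.029]
[-0.06   0.215  0.835] [ 1.188 -0.413  0.749  0.223  1.97   1.529] 0.0000 dq 0.06 sh [-0.293  0.26   0.035]
[-0.05   0.248  0.827] [ 0
[... 2081 characters left out ...]
7  0.52 ] [-2.53  -0.77   1.106  4.14   2.599  1.91 ] 0.4181 dq 0.02 sh [0.069 0.296 0.535]
[ 0.4 -0.1  0.5] [-2.53  -0.77   1.119  4.14   2.615  1.916] 0.4548 dq 0.02 sh [0.105 0.285 0.549]
[ 0.41 -0.13  0.47] [-2.53  -0.77   1.133  4.14   2.633  1.922] 0.4945 dq 0.02 sh [0.146 0.284 0.564]
[ 0.42 -0.16  0.44] [-2.53  -0.77   1.147  4.14   2.651  1.927] 0.5343 dq 0.02 sh [0.186 0.282 0.58 ]
[ 0.43 -0.19  0.41] [-2.53  -0.77   1.155  4.14   2.66   1.931] 0.5742 dq 0.01 sh [0.227 0.28  0.595]
[ 0.44 -0.22  0.38] [-2.53  -0.77   1.157  4.14   2.66   1.932] 0.6146 dq 0.00 sh [0.268 0.279 0.611]
[ 0.45 -0.25  0.35] [-2.53  -0.77   1.159  4.14   2.66   1.933] 0.6555 dq 0.00 sh [0.309 0.277 0.626]
```

```bash
cat > path.py <<'E'
from sim import *
def path(W):
    q2=q.copy();x=x0
    for w in W:
        w=np.array(w);n=max(1,int(np.ceil(np.linalg.norm(w-x)/.045)))
        for k in range(1,n+1):
            t=x+(w-x)*k/n;qq,f=ik(t,R,q2,p,1.);print(t,qq,"%.4f dq %.2f"%(np.linalg.norm(f),abs(qq-q2).max()),"sh",R.T@(t-x0));q2=qq
        x=w
E
python3 - <<'E'
from path import *
path([[-.13,-.05,.83],[-.075,.14,.84],[-.02,.335,.81],[.0,.37,.79],[.1,.38,.76],[.2,.36,.73],[.3,.25,.68]])
E
```

```text
[-0.145 -0.126  0.804] [ 1.316 -0.666  0.379  0.207  2.579  1.704] 0.0000 dq 0.08 sh [-0.036  0.02   0.001]
[-0.137 -0.088  0.817] [ 1.309 -0.634  0.414  0.196  2.514  1.683] 0.0000 dq 0.07 sh [-0.071  0.04   0.003]
[-0.13 -0.05  0.83] [ 1.3   -0.594  0.43   0.193  2.458  1.668] 0.0000 dq 0.06 sh [-0.107  0.061  0.004]
[-0.119 -0.012  0.832] [ 1.302 -0.586  0.518  0.172  2.364  1.642] 0.0000 dq 0.09 sh [-0.135  0.089  0.009]
[-0.108  0.026  0.834] [ 1.304 -0.568  0.583  0.157  2.281  1.623] 0.0000 dq 0.08 sh [-0.162  0.116  0.015]
[-0.097  0.064  0.836] [ 1.308 -0.541  0.632  0.144  2.207  1.609] 0.0000 dq 0.07 sh [-0.19   0.144  0.02 ]
[-0.086  0.102  0.838] [ 1.313 -0.508  0.668  0.133  2.139  1.598] 0.0000 dq 0.07 sh [-0.218  0.172  0.025]
[-0.075  0.14   0.84 ] [ 1.323 -0.469  0.691  0.12   2.076  1.591] 0.0000 dq 0.06 sh [-0.246  0.2    0.031]
[-0.064  0.179  0.834] [ 1.341 -0.442  0.747  0.1    1.993  1.586] 0.0000 dq 0.08 sh [-0.268  0.234  0.036]
[-0.053  0.218  0.828] [ 1.507 -0.394  0.79  -0.034  1.901  1.644] 0.0000 dq 0.17 sh [-0.29   0.267  0.042]
[-0.042  0.257  0.822] 
[... 743 characters left out ...]
-0.259  1.055  0.645  1.712  1.014] 0.0000 dq 0.15 sh [-0.357  0.45   0.207]
[0.167 0.367 0.74 ] [ 0.425 -0.241  1.077  0.711  1.735  0.922] 0.0000 dq 0.12 sh [-0.349  0.454  0.241]
[0.2  0.36 0.73] [ 0.334 -0.215  1.092  0.758  1.751  0.842] 0.0000 dq 0.09 sh [-0.342  0.458  0.275]
[0.225 0.333 0.718] [ 0.181 -0.219  1.133  0.83   1.81   0.73 ] 0.0000 dq 0.15 sh [-0.318  0.448  0.305]
[0.25  0.305 0.705] [ 0.047 -0.211  1.165  0.882  1.865  0.625] 0.0000 dq 0.13 sh [-0.294  0.438  0.334]
[0.275 0.277 0.693] [-0.068 -0.193  1.189  0.916  1.913  0.528] 0.0000 dq 0.11 sh [-0.269  0.428  0.363]
[0.3  0.25 0.68] [-0.163 -0.165  1.204  0.935  1.952  0.44 ] 0.0000 dq 0.10 sh [-0.245  0.418  0.392]
```

Emit:
send_rows(motion=[[[-0.036,0.02,0,0],[-0.071,0.04,0.003,0],[-0.107,0.061,0.004,0],[-0.135,0.089,0.009,0],[-0.162,0.116,0.015,0],[-0.19,0.144,0.02,0],[-0.218,0.172,0.025,0],[-0.235,0.19,0.029,0]]])

```text
time: 12.3
tool_pos: [-0.078, 0.1286, 0.838]
tool_rot: [-1.634, 0.841, -1.764]
contact_force: [-0.2, 0.9, 1.1]
opening: 0.0002
```

```bash
python3 ob.py;python3 feas.py|head -1; python3 - <<'E'
from path import *
path([[-.075,.14,.84],[-.02,.335,.81],[.0,.37,.79],[.1,.38,.76]])
E
```

```text
12.3 q [ 1.3197 -0.483   0.6907  0.1229  2.0932  1.5934] 
pos [-0.078   0.1286  0.838 ] 
R cols x,y,z
 [[-0.128   0.0806  0.9885]
 [-0.6545  0.742  -0.1452]
 [-0.7452 -0.6656 -0.0422]] 
F [-0.2456  0.9043  1.091 ] op 0.00020248369270230664
tilt 48.27482388364224 az 83.79771509826048
[-0.075  0.14   0.84 ] [ 1.321 -0.467  0.688  0.121  2.08   1.592] 0.0000 dq 0.02 sh [-0.009  0.007  0.001]
[-0.064  0.179  0.834] [ 1.338 -0.44   0.745  0.102  1.997  1.586] 0.0000 dq 0.08 sh [-0.032  0.041  0.007]
[-0.053  0.218  0.828] [ 1.485 -0.394  0.788 -0.018  1.906  1.637] 0.0000 dq 0.15 sh [-0.054  0.075  0.012]
[-0.042  0.257  0.822] [ 1.105 -0.392  0.819  0.279  1.893  1.474] 0.0000 dq 0.38 sh [-0.077  0.109  0.018]
[-0.031  0.296  0.816] [ 1.254 -0.335  0.838  0.16   1.804  1.524] 0.0000 dq 0.15 sh [-0.099  0.143  0.023]
[-0.02   0.335  0.81 ] [ 1.271 -0.285  0.847  0.145  1.744  1.524] 0.0000 dq 0.06 sh [-0.122  0.176  0.029]
[0.   0.37 0.79] [ 1.207 -0.266  0.917  0.191  1.663  1.473] 0.0000 dq 0.08 sh [-0.132  0.217  0.044]
[0.033 0.373 0.78 ] [ 0.997 -0.278  0.96   0.343  1.667  1.339] 0.0000 dq 0.21 sh [-0.131  0.229  0.077]
[0.067 0.377 0.77 ] [ 0.825 -0.277  0.995  0.463  1.678  1.223] 0.0000 dq 0.17 sh [-0.13   0.241  0.11 ]
[0.1  0.38 0.76] [ 0.692 -0.264  1.023  0.551  1.686  1.124] 0.0000 dq 0.13 sh [-0.129  0.253  0.143]
```

Emit:
send_rows(motion=[[[-0.032,0.041,0.005,0],[-0.054,0.075,0.011,0],[-0.077,0.109,0.016,0],[-0.099,0.143,0.022,0],[-0.122,0.176,0.028,0],[-0.132,0.215,0.04,0],[-0.132,0.215,0.04,0]]])

```text
time: 13.0
tool_pos: [-0.0017, 0.3732, 0.786]
tool_rot: [-1.637, 0.829, -1.769]
contact_force: [0.5, -0.1, -1.6]
opening: 0.0004
```

```bash
python3 ob.py;python3 feas.py|head -1; python3 - <<'E'
from path import *
path([[.0,.37,.79],[.1,.38,.76],[.2,.36,.73],[.3,.25,.68]])
E
```

```text
13.0 q [ 1.2299 -0.2578  0.9183  0.172   1.6625  1.4888] 
pos [-0.0017  0.3732  0.786 ] 
R cols x,y,z
 [[-0.1329  0.0796  0.9879]
 [-0.6626  0.7342 -0.1483]
 [-0.7371 -0.6743 -0.0448]] 
F [ 0.4779 -0.1363 -1.6355] op 0.00037131163443059176
tilt 47.6008422301716 az 83.81117306102983
[0.   0.37 0.79] [ 1.211 -0.257  0.903  0.186  1.679  1.48 ] 0.0000 dq 0.02 sh [-0.001 -0.005  0.002]
[0.033 0.373 0.78 ] [ 1.005 -0.27   0.947  0.335  1.682  1.349] 0.0000 dq 0.21 sh [-0.     0.007  0.035]
[0.067 0.377 0.77 ] [ 0.834 -0.269  0.982  0.453  1.691  1.234] 0.0000 dq 0.17 sh [0.    0.019 0.068]
[0.1  0.38 0.76] [ 0.702 -0.257  1.01   0.539  1.697  1.136] 0.0000 dq 0.13 sh [0.001 0.031 0.101]
[0.133 0.373 0.75 ] [ 0.555 -0.25   1.04   0.629  1.723  1.03 ] 0.0000 dq 0.15 sh [0.008 0.035 0.135]
[0.167 0.367 0.74 ] [ 0.438 -0.234  1.062  0.695  1.745  0.938] 0.0000 dq 0.12 sh [0.016 0.04  0.169]
[0.2  0.36 0.73] [ 0.346 -0.208  1.078  0.742  1.76   0.857] 0.0000 dq 0.09 sh [0.023 0.044 0.204]
[0.225 0.333 0.718] [ 0.193 -0.213  1.119  0.814  1.817  0.745] 0.0000 dq 0.15 sh [0.047 0.034 0.233]
[0.25  0.305 0.705] [ 0.059 -0.206  1.152  0.867  1.87   0.639] 0.0000 dq 0.13 sh [0.071 0.025 0.262]
[0.275 0.277 0.693] [-0.056 -0.188  1.177  0.901  1.917  0.542] 0.0000 dq 0.11 sh [0.096 0.015 0.292]
[0.3  0.25 0.68] [-0.152 -0.161  1.193  0.92   1.955  0.452] 0.0000 dq 0.10 sh [0.12  0.005 0.321]
```

Emit:
send_rows(motion=[[[0,0.007,0.035,0],[0,0.019,0.068,0],[0.001,0.031,0.101,0],[0.008,0.035,0.135,0],[0.016,0.04,0.169,0],[0.023,0.044,0.204,0],[0.047,0.034,0.233,0],[0.071,0.025,0.262,0]]])

```text
time: 13.8
tool_pos: [0.2499, 0.3044, 0.7053]
tool_rot: [-1.635, 0.83, -1.767]
contact_force: [0.1, 0.8, -0.0]
opening: 0.0005
```

```bash
python3 ob.py;python3 feas.py|head -1; python3 - <<'E'
from path import *
path([[.3,.25,.68],[.35,.1,.62],[.4,-.1,.5],[.45,-.25,.35]])
E
```

```text
13.8 q [ 0.0553 -0.2072  1.153   0.8685  1.8713  0.6369] 
pos [0.2499 0.3044 0.7053] 
R cols x,y,z
 [[-0.1318  0.0806  0.988 ]
 [-0.662   0.7347 -0.1482]
 [-0.7378 -0.6736 -0.0435]] 
F [ 0.1442  0.7795 -0.0125] op 0.0005322170366038048
tilt 47.6567824113567 az 83.74092362713645
[0.275 0.277 0.693] [-0.058 -0.189  1.178  0.902  1.917  0.54 ] 0.0000 dq 0.11 sh [ 0.024 -0.009  0.029]
[0.3  0.25 0.68] [-0.153 -0.162  1.194  0.921  1.954  0.451] 0.0000 dq 0.09 sh [ 0.048 -0.019  0.059]
[0.312 0.212 0.665] [-0.277 -0.154  1.23   0.938  2.014  0.341] 0.0000 dq 0.12 sh [ 0.082 -0.035  0.077]
[0.325 0.175 0.65 ] [-0.387 -0.134  1.256  0.94   2.066  0.235] 0.0000 dq 0.11 sh [ 0.117 -0.052  0.096]
[0.337 0.138 0.635] [-0.482 -0.105  1.273  0.929  2.108  0.134] 0.0000 dq 0.10 sh [ 0.151 -0.068  0.114]
[0.35 0.1  0.62] [-0.562 -0.068  1.28   0.909  2.14   0.039] 0.0000 dq 0.10 sh [ 0.185 -0.085  0.133]
[0.358 0.067 0.6  ] [-0.628 -0.036  1.304  0.877  2.154 -0.06 ] 0.0000 dq 0.10 sh [ 0.221 -0.095  0.147]
[0.367 0.033 0.58 ] [-0.686  0.003  1.32   0.841  2.161 -0.152] 0.0000 dq 0.09 sh [ 0.256 -0
[... 263 characters left out ...]
149  1.316  0.736  2.154 -0.385] 0.0000 dq 0.07 sh [ 0.364 -0.136  0.203]
[ 0.4 -0.1  0.5] [-0.854  0.205  1.299  0.705  2.147 -0.446] 0.0000 dq 0.06 sh [ 0.399 -0.147  0.217]
[ 0.41 -0.13  0.47] [-0.877  0.265  1.299  0.671  2.115 -0.513] 0.0000 dq 0.07 sh [ 0.44  -0.148  0.233]
[ 0.42 -0.16  0.44] [-0.899  0.329  1.289  0.641  2.085 -0.571] 0.0000 dq 0.06 sh [ 0.481 -0.149  0.248]
[ 0.43 -0.19  0.41] [-0.918  0.396  1.27   0.616  2.058 -0.621] 0.0000 dq 0.07 sh [ 0.521 -0.15   0.264]
[ 0.44 -0.22  0.38] [-0.935  0.467  1.24   0.595  2.034 -0.662] 0.0000 dq 0.07 sh [ 0.562 -0.151  0.28 ]
[ 0.45 -0.25  0.35] [-0.95   0.54   1.2    0.577  2.015 -0.697] 0.0000 dq 0.07 sh [ 0.603 -0.152  0.295]
```

Emit:
send_rows(motion=[[[0.024,-0.009,0.029,0],[0.048,-0.019,0.059,0],[0.082,-0.035,0.077,0],[0.117,-0.052,0.096,0],[0.151,-0.068,0.114,0],[0.185,-0.085,0.133,0],[0.221,-0.095,0.147,0],[0.256,-0.105,0.161,0]]])

```text
time: 14.6
tool_pos: [0.3666, 0.0323, 0.58]
tool_rot: [-1.633, 0.829, -1.767]
contact_force: [0.6, 0.2, 0.5]
opening: 0.0004
```

Emit:
send_rows(motion=[[[0.036,-0.01,0.014,0],[0.072,-0.02,0.028,0],[0.108,-0.03,0.042,0],[0.143,-0.042,0.056,0],[0.184,-0.043,0.072,0],[0.225,-0.044,0.087,0],[0.265,-0.045,0.103,0],[0.3,-0.045,0.118,0]]])

```text
time: 15.4
tool_pos: [0.44, -0.2188, 0.3834]
tool_rot: [-1.632, 0.829, -1.768]
contact_force: [0.3, -0.1, -0.3]
opening: 0.0006
```

```bash
python3 ob.py;python3 feas.py|head -1; python3 - <<'E'
from cell import read_camera
import cv2,pickle
d={}
for n in("side","top"):
    c=read_camera(n);d[n]=c;cv2.imwrite(f"pics/{n}2.png",c["frame"][:,:,::-1])
pickle.dump(d,open("c2.pkl","wb"))
E
```

```text
15.4 q [-0.9346  0.4612  1.239   0.5982  2.0357 -0.657 ] 
pos [ 0.44   -0.2188  0.3834] 
R cols x,y,z
 [[-0.1322  0.0841  0.9876]
 [-0.6628  0.7334 -0.1512]
 [-0.7371 -0.6746 -0.0412]] 
F [ 0.2869 -0.0505 -0.3452] op 0.0005878941644516773
tilt 47.579867547418495 az 83.45829963969653
```

View pics/side2.png

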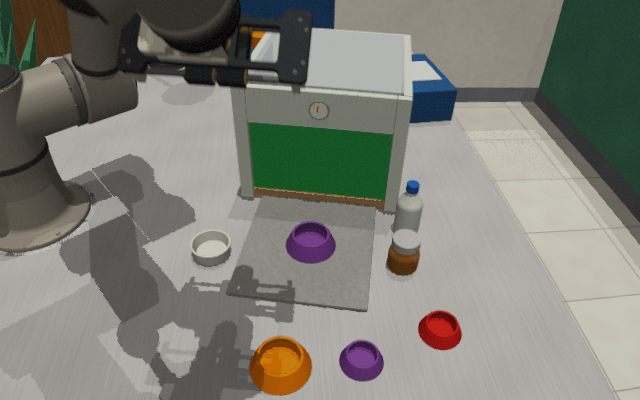

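View pics/top2.png

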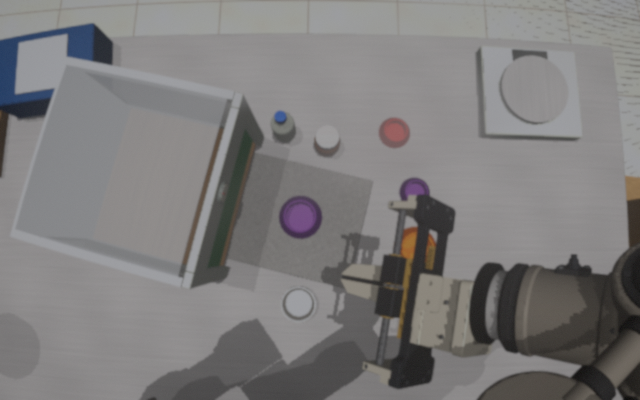

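```bash
cat > geo.py <<'E'
import numpy as np
az=np.radians(77.3);H=np.array([.567,.003,.008]);u=np.array([np.cos(az),np.sin(az),0]);v=np.array([-np.sin(az),np.cos(az),0])
B=lambda x,y,z:H+u*x+v*y+np.array([0,0,z])
tobox=lambda P:np.array([(P-H)@u,(P-H)@v,P[2]-H[2]])
E
python3 - <<'E'
from geo import *;from h import *;from path import *
import pickle
d=pickle.load(open("c2.pkl","rb"))
for n,c in d.items():
    im=c["frame"][:,:,::-1].copy()
    pts=[B(*a) for a in [(-.26,.115,0),(-.26,-.115,0),(-.014,.115,0),(-.014,-.115,0),(-.014,.13,0),(-.014,-.13,0),(-.014,.13,.172),(-.014,-.13,.172),(-.014,.155,.242),(-.014,-.155,.242),(.3,.155,.242),(.3,-.155,.242)]]
    t=np.linspace(0,2*np.pi,40)
    D=np.array([.5415,-.1287,0]);
    pts+=[D+[.045*np.cos(a),.045*np.sin(a),.008] for a in t]+[D+[.033*np.cos(a),.033*np.sin(a),.038] for a in t]
    for q_ in proj(c,pts): cv2.circle(im,tuple(int(round(e*1)) for e in q_),1,(0,255,255),-1)
    cr=im[10:330,200:440] if n=="side" else im[40:310,0:400]
    cv2.imwrite(f"pics/ov_{n}.png",cv2.resize(cr,None,fx=1.8,fy=1.8))
print("dish box",tobox(np.array([.5415,-.1287,.008])))
tp=lambda xt,y,z:B(xt,y,z)-R[:,1]*.025
path([tp(-.225,-.005,.15),tp(-.225,-.005,.011),tp(-.1,-.005,.011),tp(.08,-.003,.011)])
E
```

```text
dish box [-0.134 -0.004  0.   ]
[ 0.456 -0.222  0.342] [-0.917  0.512  1.269  0.587  1.959 -0.691] 0.0000 dq 0.08 sh [0.031 0.027 0.018]
[ 0.472 -0.226  0.3  ] [-0.9    0.568  1.289  0.581  1.886 -0.721] 0.0000 dq 0.07 sh [0.062 0.054 0.036]
[ 0.488 -0.229  0.258] [-0.883  0.629  1.298  0.579  1.819 -0.747] 0.0000 dq 0.07 sh [0.093 0.081 0.054]
[ 0.504 -0.233  0.217] [-0.867  0.695  1.297  0.58   1.757 -0.771] 0.0000 dq 0.07 sh [0.124 0.108 0.072]
[ 0.52  -0.236  0.175] [-0.852  0.764  1.285  0.583  1.702 -0.791] 0.0000 dq 0.07 sh [0.154 0.135 0.09 ]
[ 0.52  -0.236  0.14 ] [-0.852  0.805  1.309  0.58   1.647 -0.827] 0.0000 dq 0.05 sh [0.18  0.158 0.092]
[ 0.52  -0.236  0.105] [-0.852  0.849  1.327  0.578  1.595 -0.861] 0.0000 dq 0.05 sh [0.206 0.182 0.093]
[ 0.52  -0.236  0.071] [-0.852  0.897  1.338  0.578  1.546 -0.893] 0.0000 dq 0.05 sh [0.231 0.205 0.095]
[ 0.52  -0.236  0.036] [-0.852  0.947  1.343  0.579  1.5   -0.923] 0.0000 dq 0.05 sh [0.257 0.229 0.096]
[ 0.529 -0.195  0.036] [-0.8    0.921  1.41   0.614  1.444 -0.915] 0.0000 dq 0.07 sh [0.229 0.259 0.099]
[ 0.539 -0.155  0.036] [-0.744  0.9    1.468  0.651  1.391 -0.904] 0.0000 dq 0.06 sh [0.201 0.29  0.102]
[ 0.548 -0.114  0.036] [-0.685  0.882  1.517  0.692  1.342 -0.891] 0.0000 dq 0.06 sh [0.172 0.32  0.105]
[ 0.555 -0.079  0.036] [-0.632  0.869  1.553  0.728  1.301 -0.879] 0.0000 dq 0.05 sh [0.148 0.347 0.107]
[ 0.563 -0.044  0.036] [-0.576  0.858  1.583  0.767  1.262 -0.864] 0.0000 dq 0.06 sh [0.124 0.373 0.109]
[ 0.57  -0.008  0.036] [-0.518  0.85   1.606  0.806  1.226 -0.848] 0.0000 dq 0.06 sh [0.099 0.4   0.111]
[0.578 0.027 0.036] [-0.459  0.845  1.622  0.845  1.191 -0.829] 0.0000 dq 0.06 sh [0.075 0.426 0.113]
[0.585 0.062 0.036] [-0.398  0.841  1.632  0.885  1.158 -0.808] 0.0000 dq 0.06 sh [0.051 0.453 0.115]
```

View pics/ov_side.png

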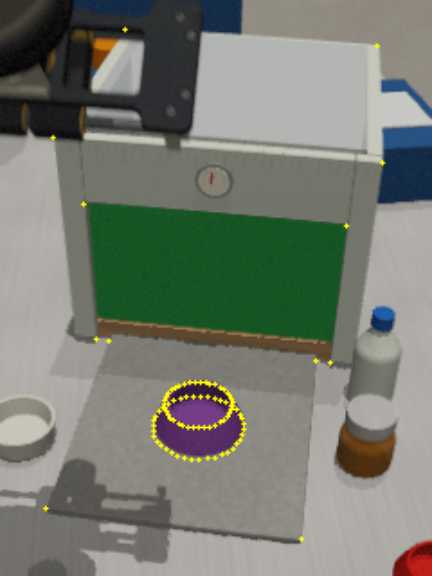

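View pics/ov_top.png

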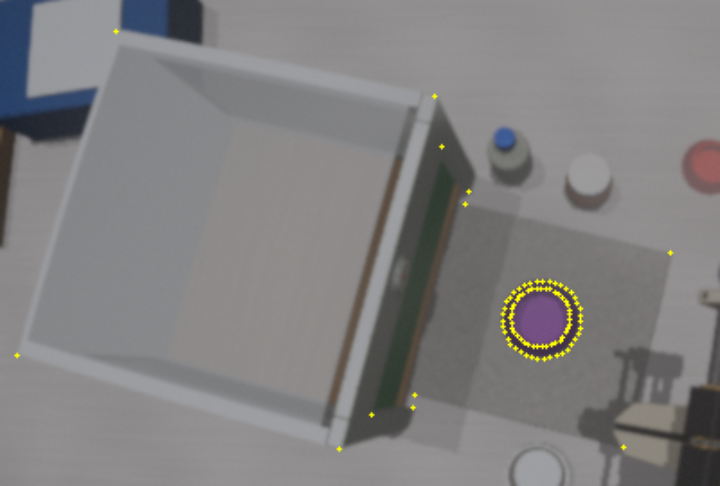

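The overlay fits: the dish circle matches in both views and the hatch corners agree within about 3 mm. Now I'll go down behind the dish.

Emit:
send_rows(motion=[[[0.031,0.027,0.018,0],[0.062,0.054,0.036,0],[0.093,0.081,0.054,0],[0.124,0.108,0.072,0],[0.154,0.135,0.09,0],[0.18,0.158,0.092,0],[0.2,0.18,0.093,0],[0.215,0.192,0.094,0]]], gripper=0.26)

```text
time: 16.3
tool_pos: [0.5193, -0.2335, 0.0878]
tool_rot: [-1.641, 0.833, -1.776]
contact_force: [-0.3, 0.5, -0.0]
opening: 0.0241
```

```bash
python3 ob.py;cat > tipb.py <<'E'
from geo import *
from cell import sensors
from scipy.spatial.transform import Rotation as Ro
np.set_printoptions(precision=4,suppress=True)
o=sensors.observe();R=Ro.from_euler('xyz',o["tool_rot"]).as_matrix();T=o["tool_pos"];tip=T+R[:,1]*.025
print(o["time"],"tip box",tobox(tip),"F",o["contact_force"],"tilt",np.degrees(np.arccos(-R[2,1])),"jaw az",np.degrees(np.arctan2(R[1,2],R[0,2])),"open",o["opening"])
import sys
for x in sys.argv[1:]:
    a=[float(e) for e in x.split(",")];print(a,R.T@(B(*a)-tip))
E
python3 tipb.py -- 2>/dev/null || python3 tipb.py "-.225,-.005,.011" "-.2,-.005,.011" "-.14,-.005,.011"
```

```text
16.3 q [-0.8515  0.8725  1.3382  0.5792  1.572  -0.8737] 
pos [ 0.5193 -0.2335  0.0878] 
R cols x,y,z
 [[-0.1371  0.0819  0.9872]
 [-0.6582  0.7372 -0.1526]
 [-0.7402 -0.6707 -0.0472]] 
F [-0.2858  0.4523 -0.0112] op 0.024098147542180256
16.3 tip box [-0.2228 -0.0034  0.0631] F [-0.2858  0.4523 -0.0112] tilt 47.88079296732938 jaw az -8.788883359308405 open 0.024098147542180256
16.3 tip box [-0.2228 -0.0034  0.0631] F [-0.2858  0.4523 -0.0112] tilt 47.88079296732938 jaw az -8.788883359308405 open 0.024098147542180256
[-0.225, -0.005, 0.011] [0.0401 0.0331 0.0039]
[-0.2, -0.005, 0.011] [0.0233 0.0516 0.0056]
[-0.14, -0.005, 0.011] [-0.0171  0.0958  0.0097]
```

Emit:
send_rows(motion=[[[0.02,0.016,0.002,0],[0.034,0.028,0.004,0],[0.039,0.032,0.004,0],[0.039,0.032,0.004,0]]])

```text
time: 16.7
tool_pos: [0.5205, -0.2363, 0.0374]
tool_rot: [-1.641, 0.834, -1.777]
contact_force: [1.1, 0.1, -0.5]
opening: 0.024
```

```bash
python3 tipb.py "-.2,-.005,.012" "-.18,-.005,.012" "-.14,-.005,.012" "-.02,-.005,.012" "0.075,-.004,.012"; python3 - <<'E'
from cell import read_camera
import cv2
c=read_camera("side");cv2.imwrite("pics/side3.png",cv2.resize(c["frame"][150:350,180:480,::-1],None,fx=2.6,fy=2.6))
E
```

```text
16.7 tip box [-0.2252 -0.0052  0.0127] F [ 1.1476  0.1317 -0.5061] tilt 47.90838864510578 jaw az -8.805381803073319 open 0.024006699966650984
[-0.2, -0.005, 0.012] [-0.0164  0.0191  0.0015]
[-0.18, -0.005, 0.012] [-0.0299  0.0338  0.0029]
[-0.14, -0.005, 0.012] [-0.0567  0.0633  0.0056]
[-0.02, -0.005, 0.012] [-0.1374  0.1518  0.0138]
[0.075, -0.004, 0.012] [-0.2012  0.222   0.0192]
```

View pics/side3.png

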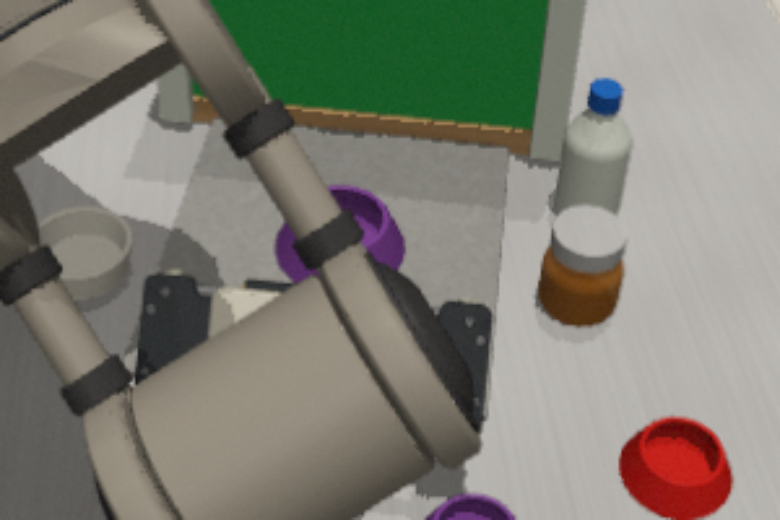

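```bash
python3 - <<'E'
from kin import *; from geo import *
np.set_printoptions(precision=3,suppress=True)
p,_=fit();a1,s,d1,a2,a3,d4,d6=p
rz=lambda a:Ro.from_euler('z',a).as_matrix();ry=lambda a:Ro.from_euler('y',a).as_matrix()
for q in ([-.852,.947,1.343,.579,1.5,-.923],[-.685,.882,1.517,.692,1.342,-.891],[-.398,.841,1.632,.885,1.158,-.808],):
    R1=rz(q[0]);R2=R1@ry(q[1]);R3=R2@ry(q[2])
    sh=R1@[a1,s,d1];el=sh+R2@[0,0,a2];e2=el+R3@[a3,0,0];w=e2+R3@[0,0,d4]
    print("box coords: elbow",tobox(el),"fore start",tobox(e2),"wrist",tobox(w), "y-axis dir", tobox(H+R3@[0,1,0])+[0,0,.0])
E
```

```text
box coords: elbow [-0.308  0.176  0.511] fore start [-0.29   0.2    0.476] wrist [-0.458 -0.03   0.226] y-axis dir [ 0.808 -0.589  0.   ]
box coords: elbow [-0.234  0.169  0.537] fore start [-0.219  0.199  0.505] wrist [-0.333 -0.03   0.226] y-axis dir [ 0.895 -0.447  0.   ]
box coords: elbow [-0.119  0.168  0.552] fore start [-0.112  0.204  0.524] wrist [-0.153 -0.028  0.226] y-axis dir [ 0.984 -0.175  0.   ]
```

Emit:
send_rows(motion=[[[-0.0164,0.0191,0.0015,0],[-0.03,0.034,0.003,0],[-0.04,0.0447,0.004,0],[-0.0485,0.054,0.005,0],[-0.0567,0.0633,0.0056,0],[-0.068,0.0756,0.0068,0],[-0.0768,0.0854,0.0077,0],[-0.0768,0.0854,0.0077,0]]])

```text
time: 17.55
tool_pos: [0.5465, -0.1229, 0.0382]
tool_rot: [-1.638, 0.833, -1.773]
contact_force: [-0.2, -0.1, 0.8]
opening: 0.0235
```

```bash
cat > snap.py <<'E'
import sys,cv2,pickle
from cell import read_camera
k=sys.argv[1];d={}
for n in("side","top"):
    c=read_camera(n);d[n]=c
a=d["side"]["frame"][60:380,100:500,::-1];b=d["top"]["frame"][60:360,150:550,::-1]
cv2.imwrite(f"pics/s_{k}.png",cv2.resize(a,None,fx=1.8,fy=1.8));cv2.imwrite(f"pics/t_{k}.png",cv2.resize(b,None,fx=2,fy=2))
pickle.dump(d,open(f"c_{k}.pkl","wb"))
E
python3 tipb.py; python3 snap.py a
```

```text
17.55 tip box [-0.1089 -0.0057  0.0135] F [-0.2005 -0.1459  0.8294] tilt 47.87059018452089 jaw az -8.753490027160627 open 0.023536214342175052
```

View pics/s_a.png

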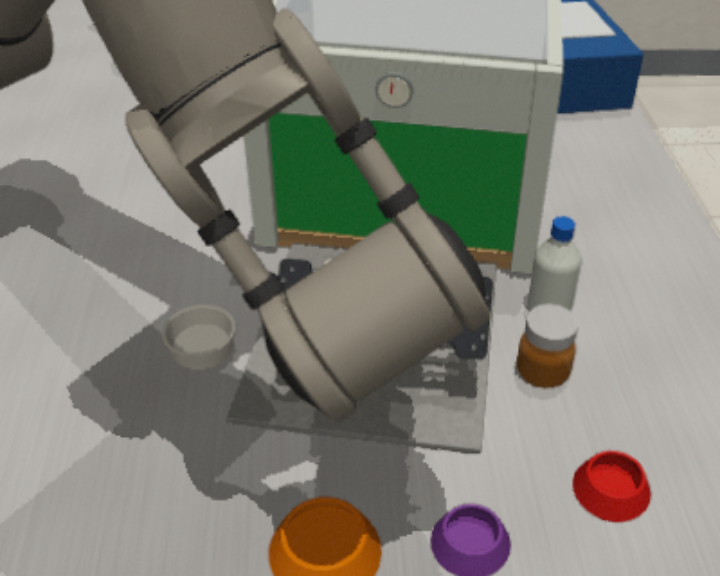

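View pics/t_a.png

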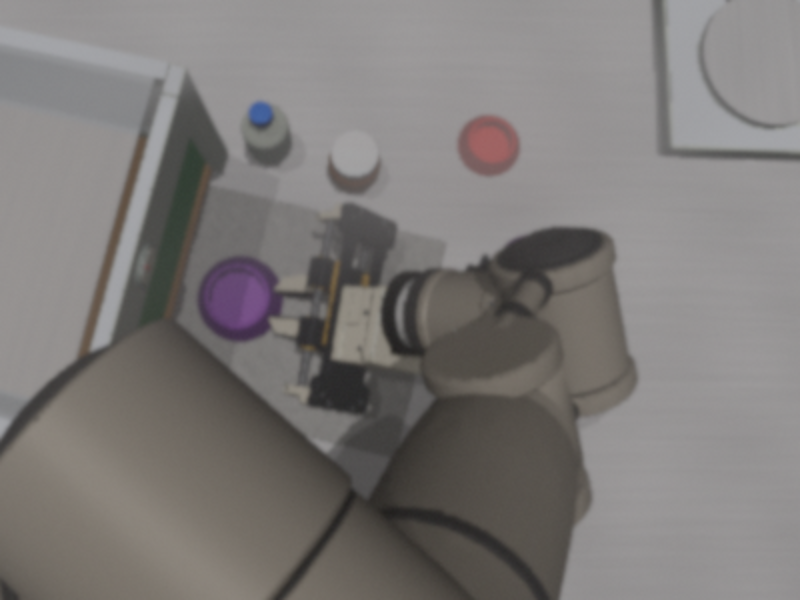

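```bash
python3 - <<'E'
from h import *;from geo import *
import pickle
T=pickle.load(open("c_a.pkl","rb"))["top"]
P=atz(T,(150+243/2-.25,60+294/2-.25),.038);print(tobox(P))
E
python3 tipb.py "-.085,-.004,.0125" "-.06,-.004,.0125" "-.04,-.003,.0125" "-.02,-.003,.0125" "0,-.003,.0125" "0.03,-.002,.0125"  "0.072,-.002,.0125"
```

```text
[-0.07378936 -0.00842389  0.03      ]
17.65 tip box [-0.1101 -0.0054  0.0127] F [-0.2693 -0.1919  0.4553] tilt 47.84078421451683 jaw az -8.776234094456814 open 0.02389510627459894
[-0.085, -0.004, 0.0125] [-0.0167  0.0187  0.0003]
[-0.06, -0.004, 0.0125] [-0.0335  0.0371  0.002 ]
[-0.04, -0.003, 0.0125] [-0.047   0.0519  0.0024]
[-0.02, -0.003, 0.0125] [-0.0605  0.0667  0.0038]
[0.0, -0.003, 0.0125] [-0.0739  0.0814  0.0051]
[0.03, -0.002, 0.0125] [-0.0941  0.1036  0.0062]
[0.072, -0.002, 0.0125] [-0.1223  0.1345  0.0091]
```

Emit:
send_rows(motion=[[[-0.012,0.013,0.0003,0],[-0.0235,0.026,0.001,0],[-0.0335,0.0371,0.002,0],[-0.044,0.0485,0.0024,0],[-0.0545,0.06,0.0032,0],[-0.065,0.0715,0.0042,0],[-0.0739,0.0814,0.0051,0],[-0.0739,0.0814,0.0051,0]]])

```text
time: 18.45
tool_pos: [0.5677, -0.0138, 0.0374]
tool_rot: [-1.64, 0.834, -1.773]
contact_force: [-0.1, 0.9, 0.7]
opening: 0.0239
```

```bash
python3 snap.py b;python3 tipb.py "0.02,-.003,.0125" "0.04,-.003,.0125"  "0.06,-.003,.0125" "0.08,-.003,.0125" 
```

```text
18.55 tip box [ 0.0004 -0.0029  0.0125] F [ 0.4225 -0.3013 -0.0765] tilt 47.84239525799829 jaw az -8.729317150083414 open 0.023809176174127696
[0.02, -0.003, 0.0125] [-0.0132  0.0145  0.0015]
[0.04, -0.003, 0.0125] [-0.0267  0.0292  0.0029]
[0.06, -0.003, 0.0125] [-0.0401  0.0439  0.0043]
[0.08, -0.003, 0.0125] [-0.0536  0.0587  0.0056]
```

View pics/s_b.png

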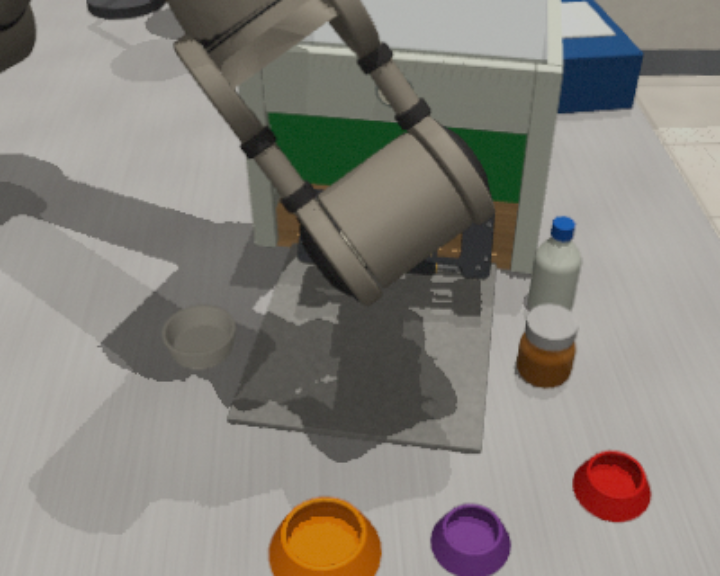

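View pics/t_b.png

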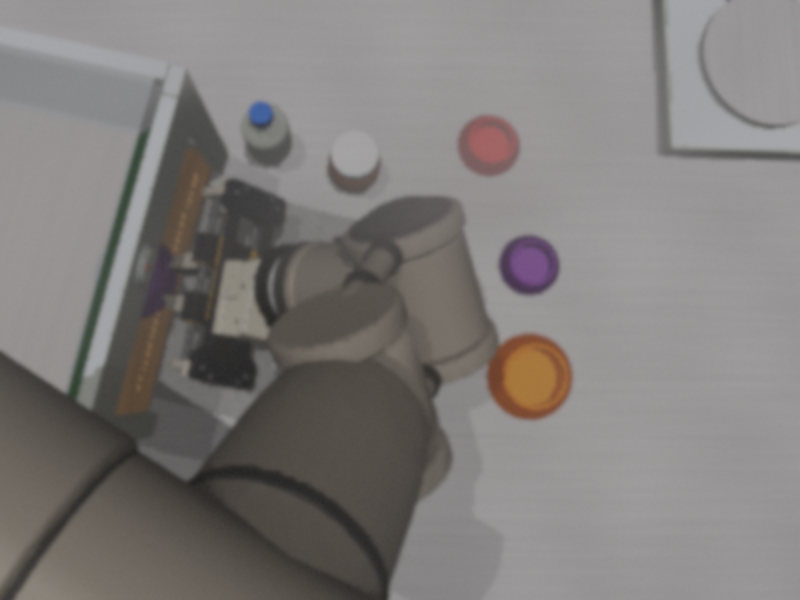

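Emit:
send_rows(motion=[[[-0.0066,0.0072,0.0007,0],[-0.0132,0.0145,0.0015,0],[-0.02,0.0218,0.0022,0],[-0.0267,0.0292,0.0029,0],[-0.0335,0.0365,0.0036,0],[-0.0401,0.0439,0.0043,0],[-0.0401,0.0439,0.0043,0]]])

```text
time: 19.25
tool_pos: [0.581, 0.0441, 0.0373]
tool_rot: [-1.64, 0.833, -1.773]
contact_force: [-0.2, 0.1, 0.4]
opening: 0.0239
```

```bash
python3 snap.py c;python3 tipb.py "0.07,-.003,.0125" "0.08,-.003,.0125"  "0.085,-.003,.0125" "0.09,-.003,.0125" 
```

```text
19.35 tip box [ 0.0604 -0.0028  0.0125] F [ 0.5704 -0.8833  0.4657] tilt 47.849594898900776 jaw az -8.680761970157812 open 0.02386163715314705
[0.07, -0.003, 0.0125] [-0.0064  0.0071  0.0009]
[0.08, -0.003, 0.0125] [-0.0132  0.0144  0.0016]
[0.085, -0.003, 0.0125] [-0.0165  0.0181  0.0019]
[0.09, -0.003, 0.0125] [-0.0199  0.0218  0.0023]
```

View pics/s_c.png

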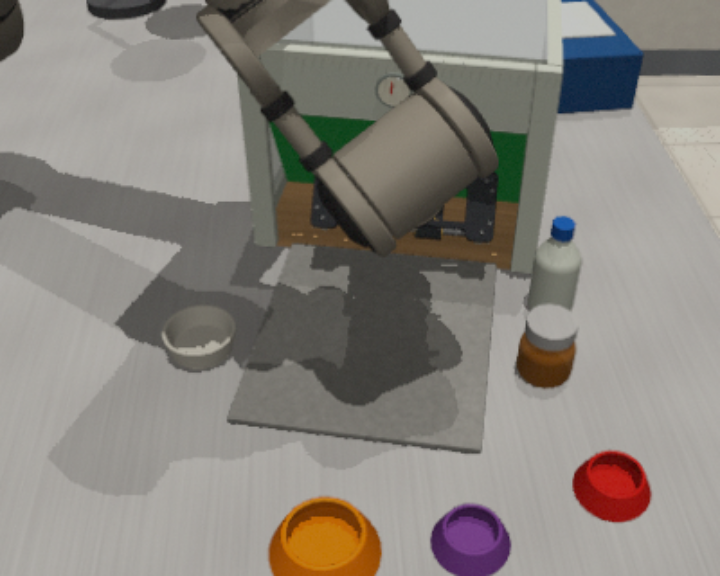

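View pics/t_c.png

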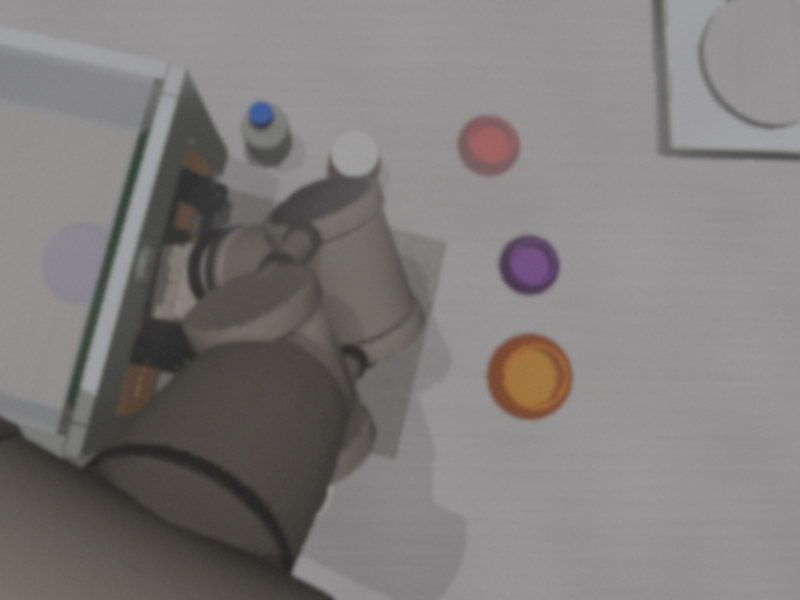

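```bash
python3 - <<'E'
from h import *;from geo import *
import pickle
T=pickle.load(open("c_c.pkl","rb"))["top"]
f=T["frame"]
hsv=cv2.cvtColor(f,cv2.COLOR_RGB2HSV)
sub=hsv[170:215,165:205];m=((sub[...,0]>110)&(sub[...,0]<160)&(sub[...,1]>25)).astype('u1')
k,l,st,ce=cv2.connectedComponentsWithStats(m);i=1+st[1:,4].argmax();print(st[i],ce[i]+[165,170])
c=ce[i]+[165,170]
for z in (.008,.025,.038): print(tobox(atz(T,c,z)))
E
```

```text
Traceback (most recent call last):
ValueError: attempt to get argmax of an empty sequence
```

```bash
python3 - <<'E'
from h import *;from geo import *
import pickle
T=pickle.load(open("c_c.pkl","rb"))["top"]
f=T["frame"].astype(int)
print(f[192,190],f[192,160])
d=f[...,2]-f[...,1];sub=(d[160:230,160:210]>8).astype('u1')
k,l,st,ce=cv2.connectedComponentsWithStats(sub);i=1+st[1:,4].argmax();print(st[i],ce[i]+[160,160])
x,y,w,h,_=st[i];c=np.array([160+x+w/2-.5,160+y+h/2-.5])
for z in (.008,.03): print(tobox(atz(T,c,z)))
print(proj(T,[B(.097,-.003,.0)]),proj(T,[B(.097,-.003,.03)]))
E
```

```text
[137 134 143] [146 143 141]
[ 12  14  29  35 619] [186.17770598 189.28271405]
[ 1.15710768e-01 -3.29065195e-05  6.93889390e-18]
[0.10778135 0.00124781 0.022     ]
[[194.65206409 191.69051359]] [[190.22649106 189.67063792]]
```

```bash
python3 - <<'E'
from h import *;from geo import *
import pickle
T=pickle.load(open("c_c.pkl","rb"))["top"]
t=np.linspace(0,2*np.pi,60)
for x in (.09,.095,.1,.105,.11):
    P=proj(T,[B(x+.045*np.cos(a),.0+.045*np.sin(a),0) for a in t]);print(x,P.min(0),P.max(0))
im=T["frame"][150:240,140:240,::-1]
cv2.imwrite("pics/dz.png",cv2.convertScaleAbs(cv2.resize(im,None,fx=7,fy=6,interpolation=cv2.INTER_CUBIC),alpha=1.5,beta=-60))
E
```

```text
0.09 [176.74377103 172.86362996] [218.30244631 215.04897801]
0.095 [174.55100128 172.33230769] [216.05049027 214.48483557]
0.1 [172.36227967 171.80190981] [213.80179669 213.92133397]
0.105 [170.17764785 171.27244639] [211.55640961 213.35848442]
0.11 [167.99714736 170.74392749] [209.31437292 212.7962981 ]
```

View pics/dz.png

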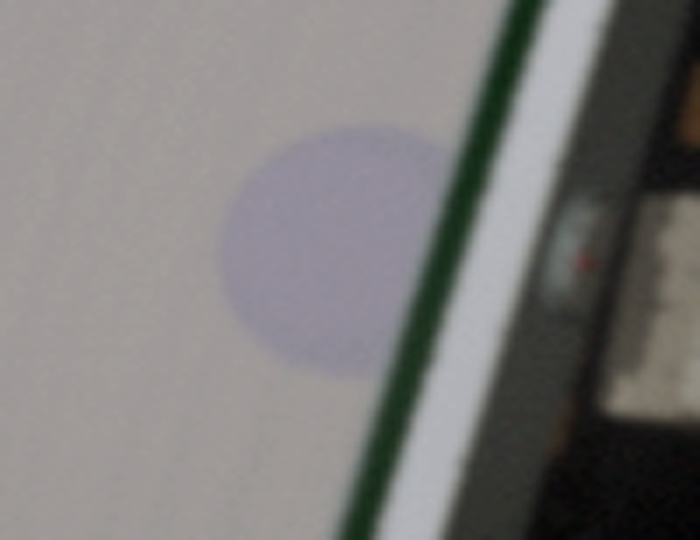

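Emit:
send_rows(motion=[[[-0.0064,0.0071,0.0009,0],[-0.0115,0.0125,0.0013,0],[-0.0165,0.0181,0.0019,0],[-0.0165,0.0181,0.0019,0]]])

```text
time: 19.75
tool_pos: [0.5865, 0.068, 0.0373]
tool_rot: [-1.64, 0.833, -1.772]
contact_force: [-0.3, 0.4, -0.2]
opening: 0.0237
```

```bash
python3 snap.py d;python3 tipb.py "0.09,-.003,.0125" "0.05,-.003,.0125"  "0.0,-.003,.0125" "-0.05,-.003,.0125" "-0.1,-.003,.0125" "-0.18,-.003,.0125" "-.22,-.003,.03" "-.24,0,.1"; python3 - <<'E'
import cv2,pickle
T=pickle.load(open("c_d.pkl","rb"))["top"]
im=T["frame"][150:240,140:240,::-1]
cv2.imwrite("pics/dz2.png",cv2.convertScaleAbs(cv2.resize(im,None,fx=7,fy=6,interpolation=cv2.INTER_CUBIC),alpha=1.5,beta=-60))
E
```

```text
19.85 tip box [ 0.0853 -0.0028  0.0125] F [-0.6871 -0.5969 -0.7928] tilt 47.853333091273655 jaw az -8.64174582827565 open 0.02407970143170028
[0.09, -0.003, 0.0125] [-0.0032  0.0034  0.0005]
[0.05, -0.003, 0.0125] [ 0.0237 -0.0261 -0.0023]
[0.0, -0.003, 0.0125] [ 0.0574 -0.0629 -0.0058]
[-0.05, -0.003, 0.0125] [ 0.091  -0.0998 -0.0094]
[-0.1, -0.003, 0.0125] [ 0.1246 -0.1366 -0.0129]
[-0.18, -0.003, 0.0125] [ 0.1784 -0.1955 -0.0186]
[-0.22, -0.003, 0.03] [ 0.1924 -0.2367 -0.0222]
[-0.24, 0.0, 0.1] [ 0.154  -0.2982 -0.0298]
```

View pics/dz2.png

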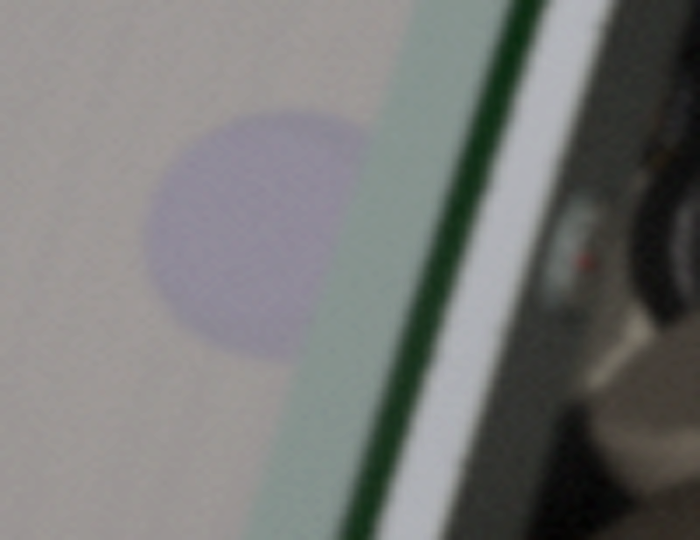

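View pics/t_d.png

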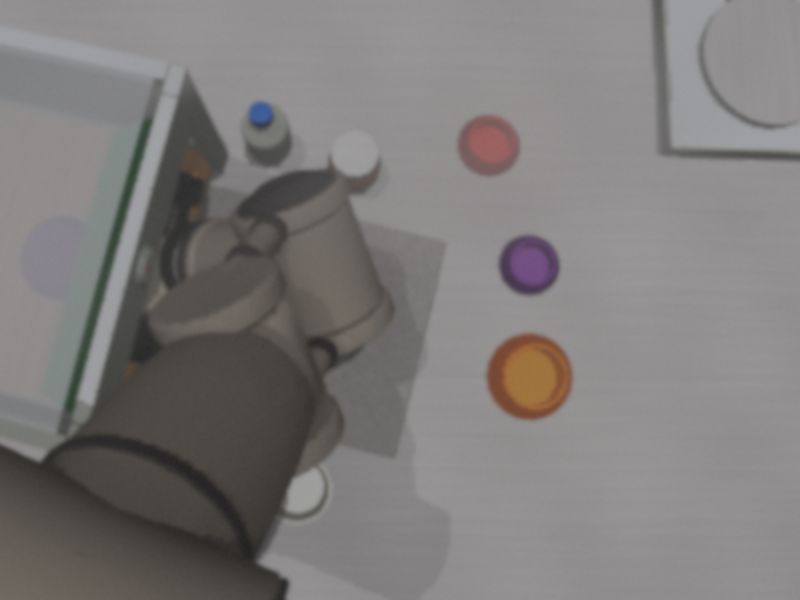

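Emit:
send_rows(motion=[[[0.012,-0.013,-0.001,0],[0.0237,-0.0261,-0.0023,0],[0.04,-0.044,-0.004,0],[0.0574,-0.0629,-0.0058,0],[0.074,-0.081,-0.0076,0],[0.091,-0.0998,-0.0094,0],[0.108,-0.118,-0.011,0],[0.1246,-0.1366,-0.0129,0]]])

```text
time: 20.65
tool_pos: [0.545, -0.1166, 0.0373]
tool_rot: [-1.64, 0.833, -1.775]
contact_force: [0.2, -0.3, -0.2]
opening: 0.024
```

Emit:
send_rows(motion=[[[0.0168,-0.0184,-0.0018,0],[0.0336,-0.0368,-0.0036,0],[0.05,-0.0555,-0.0055,0],[0.062,-0.08,-0.008,0],[0.062,-0.1,-0.01,0],[0.055,-0.125,-0.013,0],[0.04,-0.155,-0.015,0],[0.03,-0.165,-0.016,0]]])

```text
time: 21.45
tool_pos: [0.511, -0.259, 0.1287]
tool_rot: [-1.635, 0.83, -1.775]
contact_force: [0.2, -0.3, 0.3]
opening: 0.0239
```

```bash
python3 snap.py e;python3 tipb.py "-.26,.03,.2" "-.26,.05,.3"
```

```text
21.55 tip box [-0.2476 -0.0011  0.1033] F [ 0.69   -0.2193 -0.2133] tilt 47.68789353111108 jaw az -8.870511387061471 open 0.023926478795702588
[-0.26, 0.03, 0.2] [-0.0634 -0.0718 -0.036 ]
[-0.26, 0.05, 0.3] [-0.1375 -0.1375 -0.0603]
```

View pics/s_e.png

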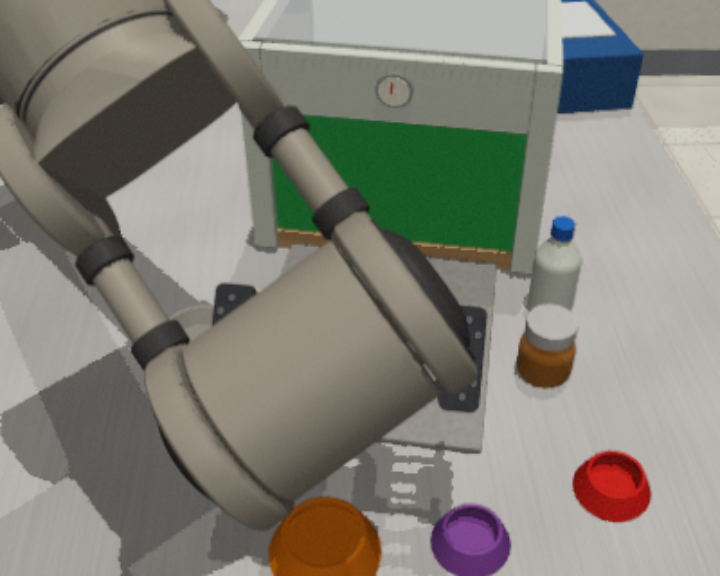

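View pics/t_e.png

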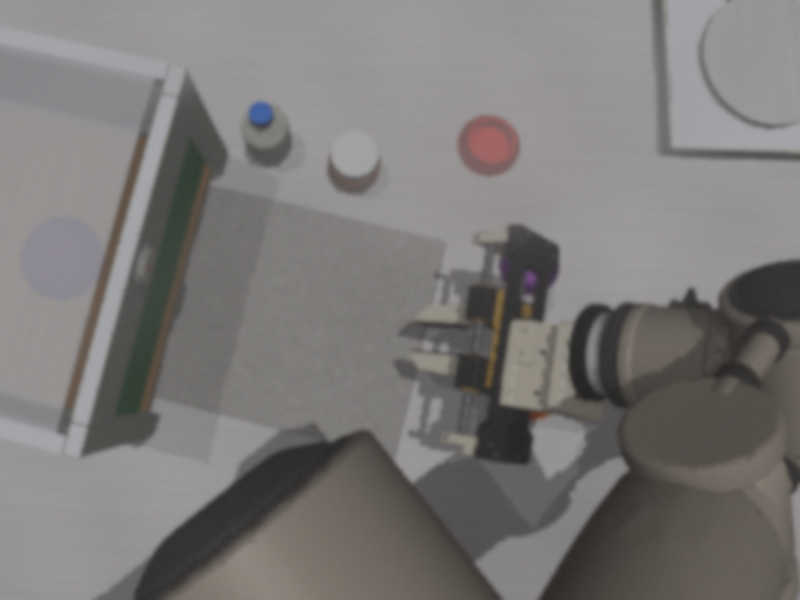

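Emit:
send_rows(motion=[[[-0.02,-0.02,-0.01,0],[-0.04,-0.045,-0.02,0],[-0.063,-0.072,-0.036,0],[-0.09,-0.09,-0.04,0],[-0.12,-0.12,-0.05,0],[-0.1375,-0.1375,-0.06,0],[-0.1375,-0.1375,-0.06,0],[-0.1375,-0.1375,-0.06,0]]])

```text
time: 22.35
tool_pos: [0.4591, -0.2578, 0.3236]
tool_rot: [-1.637, 0.831, -1.775]
contact_force: [0.7, -0.7, 0.5]
opening: 0.0238
```

```bash
python3 snap.py f; python3 tipb.py; python3 - <<'E'
import pickle,numpy as np,cv2
from h import *;from geo import *
a=pickle.load(open("c0.pkl","rb"));b=pickle.load(open("c_f.pkl","rb"))
d=np.abs(a["side"]["frame"].astype(int)-b["side"]["frame"]).max(2)
print("flap region diff",d[125:200,300:390].mean(),"bottle/jar",d[180:275,390:425].mean())
T=b["top"];f=T["frame"].astype(int);m=((f[...,2]-f[...,1])>5)[150:240,140:225].astype('u1')
k,l,st,ce=cv2.connectedComponentsWithStats(m);i=1+st[1:,4].argmax();x,y,w,h,_=st[i];print(st[i]);c=(140+x+w/2-.5,150+y+h/2-.5);print("dish box",tobox(atz(T,c,.008)))
E
```

```text
22.45 tip box [-0.2595  0.0499  0.2981] F [ 0.4127  0.1665 -0.495 ] tilt 47.8300867035605 jaw az -8.858739415064955 open 0.023838865692777527
flap region diff 17.71214814814815 bottle/jar 17.882105263157897
[  21   19   40   41 1260]
dish box [ 1.28579848e-01 -1.36157909e-03  6.93889390e-18]
```

View pics/s_f.png

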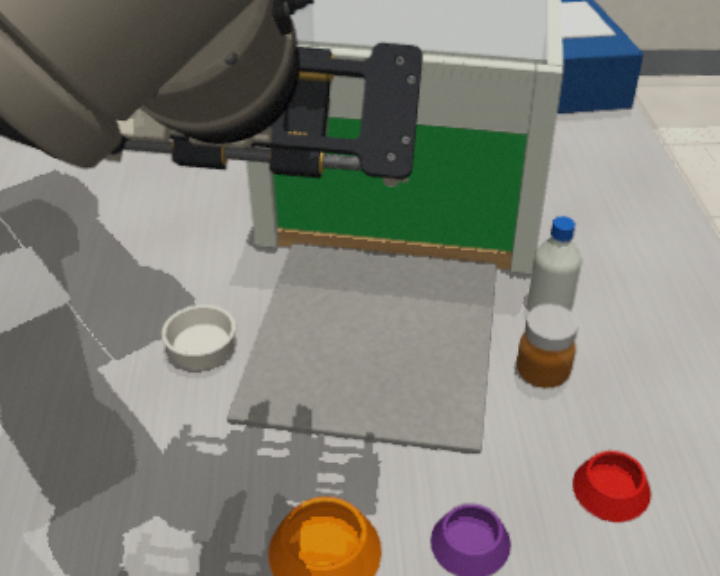

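View pics/t_f.png

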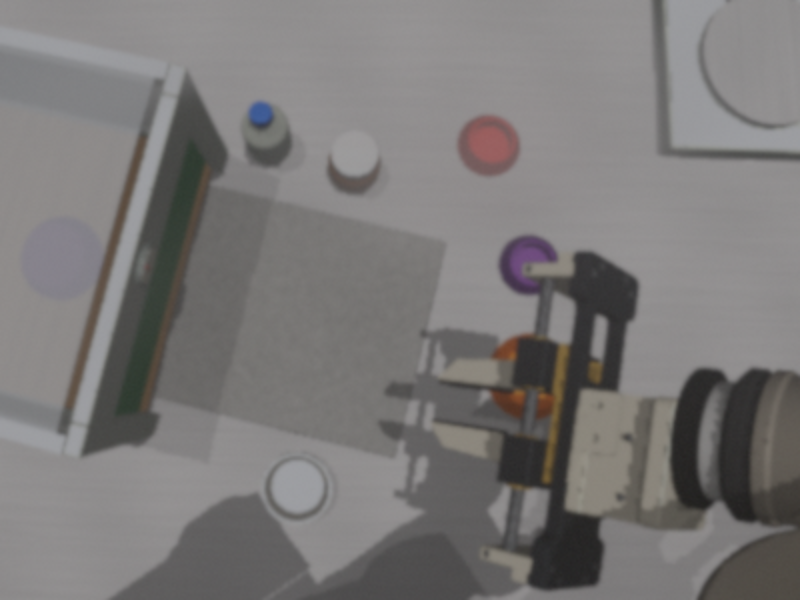

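```bash
python3 -c "
from cell import hand_in
print(hand_in())"
```

```text
the job is handed in; nothing more can be done
None
```

I pushed the larger purple dish along the board and through the flap, drew the hand back out, and handed the job in at about 22.5 s. The move rows cannot tilt the hand, and upright it would have hit the box front. So I first leaned it about 48° by driving the arm against its reach and joint limits, then pushed with the fingers about 24 mm apart.

**Last checks**
- **Dish:** it sits about 127–129 mm past the hatch plane and within about 2 mm of the middle, where at least 105 mm is needed. Wrist readings, taken at the end of each move, stayed near 1 N while pushing.
- **Flap:** it hangs shut in both views, with the same gap below it as at the start.
- **Bystanders:** the bottle, jar and saucer are within about 1 pixel of their starting places in the top view.
- **Hand:** clear of everything, about 0.3 m above the board.

**Disagreed or unclear**
- **Pixel comparison:** comparing the first and last side pictures gave a mean difference of about 18 in both the flap area and the bottle and jar area. I put this down to shadow, lighting and the hand in view; the positions themselves agree.
- **Joint 3:** it read 0.036 rad for a moment during the tilting, against its listed lower limit of 0.04. It may count as passing its range, depending on how the listed limit was rounded.

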